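# Load the bench deburring machine and throw its drive lever to run

## Robot

A 6-joint arm with a two-finger parallel gripper is mounted at the origin on the work surface. World frame = base frame: x ahead of the robot, y to its left, z up, the work surface at z = 0. Lengths are in mm, angles in rad, forces in N, time in s.
With the tool pointing down it reaches from about 250 to 850 mm from the base axis. Payload 12.5 kg.
Tool frame: the origin (TCP) lies at the very end of the fingers, on their centre line; the grasp point (between the pads) lies 19 mm behind it; z points along the fingers, y is the line along which they close (so a half turn about z gives the same grasp; the last joint's range is limited). The gripper opens to 93 mm and grips with 3 to 60 N. Pads are 15 mm wide; open, the fingers measure 128 mm over their backs; the gripper's body (75 mm by 188 mm) begins 65 mm behind the grasp point.
Start: joints at [-1.199, 0.351, 1.652, -0, 1.139, -0.085], TCP at [242.609, -493.584, 218.633] pointing down, gripper open.
Joint ranges: [-2.75, 2.75], [-0.79, 2.1], [0.01, 2.65], [-1.57, 4.71], [0.07, 3.14], [-2.87, 2.87]. Speed limits (rad/s): [2.22, 2.22, 2.79, 3.14, 3.14, 3.14].

## Interface

Orientations are given as a rotation vector (axis times angle).
In Python, from plant import get_obs, cams, manip gives the robot as it stands.
- The arm moves only by the tool jog_arm, never from a script. Its argument "increments" is a list that holds one entry, the list of rows, each a list of 7 numbers: the shift along the tool's x, y, z in units of 750 mm (1.0 is 750 mm), then the turn, a rotation vector about the tool's x, y, z in units of 6 degrees (1.0 is 6 degrees), then the opening, from -1 (shut) to 1 (fully open). In form: [[[x, y, z, wx, wy, wz, gripper], ...]]. A call has 1 to 12 rows; each row shifts and turns the commanded pose from where the row before left it, along the tool's axes as they then stand; what a row does not reach is not made up. A row lasts 1/10 s, in which the tool goes at most 50 mm and 8.59 degrees, less where a joint would pass 70% of its speed; a pose out of reach is approached as far as the arm can. A call with a number of a shift or a turn outside -1 to 1 is refused whole. A call with a gripper value outside its range is refused whole. The fingers move at their own pace and stop on an object; "grip_force" is the grip in N (left out, the last holds). Time passes only in rows, so rows that do not move let the fingers close. It gives the time, the measured TCP pose, the force, the opening and the grip force at its end, in the units of the state.
- get_obs(): the state, without advancing time (a new reading comes with each control period).
- cams.read_camera(name): name is "scene" or "top" or "wrist"; returns a dict with "color" (480x640x3 uint8, blue, green, red), "fx", "fy", "cx", "cy" (pixels), "extrinsics" (4x4, takes a point from camera to world coordinates). Camera axes: x right, y up, looking along -z (the intrinsics and any distortion apply to the point x, -y, -z); pixel columns grow to the right and rows downward; lengths in mm; the calibration is good to about 2 mm. A picture is of the moment at which its call begins. There is no depth.
- manip.hand_in(): hands the job in; it is judged then, once.
The state is a dict: "t": time; "joint_positions": joint angles; "joint_velocities": joint speeds; "joint_torque": joint torques, N m; "ee_pos": TCP position; "tcp_rot": TCP orientation; "force": force on the tool from outside, world axes, zero at the start; "ft_torque": the same for the moment, N m; "finger_gap": finger opening in mm; "grasp_force": force on a finger pad.
Only numpy, scipy, OpenCV 4.12 (cv2) and the standard library are available. Lean on these libraries where they do the work, as an engineer would, in place of code of your own. Each camera call takes 0.05 s, during which the arm holds its last target. There are 200 camera calls.

## Task

Load the deburring machine for a run: throw its drive lever into the middle (neutral) notch, raise the stiff lid to the white 75-degree loading line, put every angle-iron and tee-bar offcut that lies on the bench down into the tub while the lid stays there, then shut the lid fully and throw the lever into the notch that the arrow tab points at. Keep the lever in neutral whenever the lid is open, and leave the brush, sprocket and spanner where they are.

Things in the scene. Friction and masses are not known exactly. Their poses are not given: they have to be found in the camera images.
- machine: bench deburring machine, fixed to the bench. Origin: centre of the underside of its open-topped green steel tub, at bench level; x away from the robot, y left. Tub outside 210 (x) x 300 (y) mm, walls 6 mm, inner floor 18 mm and rim 100 mm above the bench. On its left (+y) stands the drive box (x -150..+30, y 175..305 mm, 75 mm high) with the lever
- tub_floor (a point): centre of the tub's inner floor
- lid_hinge (a point): middle of the lid's hinge axis (along machine y), on the tub's far rim, 105 mm beyond the machine's origin and 100 mm up
- lid (a joint): angle of the green steel lid, rad: 0 shut, growing as its front edge rises; 1.309 (75 degrees) is the white loading line on the quadrant plate at the tub's right side. The lid is 210 mm deep and 6 mm thick; its hinge is stiff (about 6 N at the handle) and it stays where it is left
- lid_handle (a point): middle of the lid's handle, a round bar 12 mm thick and 120 mm long along machine y, 40 mm in front of the lid's front edge and 250 mm from the hinge axis, carried by an arm at each end
- lever (a joint): angle of the drive lever, rad: 0 upright (middle notch, neutral), -0.55 leaning to the robot (near notch), +0.55 leaning away (far notch). Sprung detents hold it in each notch; about 4 N at the knob takes it over
- lever_pivot (a point): pivot of the lever (axis along machine y), 60 mm above the bench
- lever_knob (a point): centre of the lever's black ball knob, 34 mm across, 115 mm from the pivot, on a 12 mm rod
- mark: small raised steel arrow tab (about 34 x 20 mm, 6 mm high) on top of the drive box, at the left of either the near or the far end of the lever's travel: it points at the run notch. Origin: its underside near the tip
- cap: plain round steel cap, 24 mm across, 6 mm high, on the drive box at the other end of the lever's travel: the notch not to be used. Origin: centre of its underside
- wire_brush: wire brush, blue handle, 250 mm long, lying on the bench; leave alone. Origin: middle of its length, underside
- sprocket: bicycle sprocket, 115 mm across, 6 mm thick, lying flat; leave alone. Origin: centre of its underside
- spanner: spanner lying on the bench; leave alone. Origin: underside, near the middle
- angle0: offcut of 45 x 45 x 8 mm angle iron (L section), 80 mm long, about 0.4 kg. Origin: middle of the underside of the leg lying on the bench. x along its length; that flat leg spans y -22.5..+22.5, z 0..8 mm; the upright leg spans y +14.5..+22.5, z 0..45 mm. None if absent at the start
- angle1: offcut of 45 x 45 x 8 mm angle iron (L section), 80 mm long, about 0.4 kg. Origin: middle of the underside of the leg lying on the bench. x along its length; that flat leg spans y -22.5..+22.5, z 0..8 mm; the upright leg spans y +14.5..+22.5, z 0..45 mm. None if absent at the start
- angle2: offcut of 45 x 45 x 8 mm angle iron (L section), 80 mm long, about 0.4 kg. Origin: middle of the underside of the leg lying on the bench. x along its length; that flat leg spans y -22.5..+22.5, z 0..8 mm; the upright leg spans y +14.5..+22.5, z 0..45 mm. None if absent at the start
- tee0: offcut of tee bar, 80 mm long, about 0.42 kg. Origin: middle of the underside of the flange lying on the bench. x along its length; flange 50 mm wide (y -25..+25), z 0..8 mm; the 8 mm stem stands up in the middle (y -4..+4) to z 45 mm. None if absent at the start
- tee1: offcut of tee bar, 80 mm long, about 0.42 kg. Origin: middle of the underside of the flange lying on the bench. x along its length; flange 50 mm wide (y -25..+25), z 0..8 mm; the 8 mm stem stands up in the middle (y -4..+4) to z 45 mm. None if absent at the start
There are look-alikes about, which are no part of the job. Leave any orange look-alike of the angle2 alone.

How it is judged (in metres and radians):
On the way, in this order (a step that is already met when the one before it is completed fails the run):
1. the lever is in the middle notch, with the lid still down (value of joint lever between -0.15 and 0.15 rad and value of joint lid below 0.3 rad), for 0.3 s.
2. the lid stands at the 75-degree line, lever in neutral (value of joint lid between 1.19 and 1.43 rad and value of joint lever between -0.15 and 0.15 rad), for 0.3 s.
3. every offcut is in the tub, the lid still at the line (all of step 2 and x of angle0 in the frame of machine between -0.1 and 0.1 m and y of angle0 in the frame of machine between -0.147 and 0.147 m and z of angle0 in the frame of machine between 0.005 and 0.085 m and x of angle1 in the frame of machine between -0.1 and 0.1 m and y of angle1 in the frame of machine between -0.147 and 0.147 m and z of angle1 in the frame of machine between 0.005 and 0.085 m and x of angle2 in the frame of machine between -0.1 and 0.1 m and y of angle2 in the frame of machine between -0.147 and 0.147 m and z of angle2 in the frame of machine between 0.005 and 0.085 m and x of tee0 in the frame of machine between -0.1 and 0.1 m and y of tee0 in the frame of machine between -0.147 and 0.147 m and z of tee0 in the frame of machine between 0.005 and 0.085 m and x of tee1 in the frame of machine between -0.1 and 0.1 m and y of tee1 in the frame of machine between -0.147 and 0.147 m and z of tee1 in the frame of machine between 0.005 and 0.085 m), for 0.3 s.
4. the lid is shut, lever still in neutral (value of joint lid below 0.05 rad and value of joint lever between -0.15 and 0.15 rad), for 0.2 s.
5. the lever is in the notch that the arrow points at (((x of mark in the frame of machine below -0.06 m and value of joint lever below -0.45 rad) or (x of mark in the frame of machine above -0.06 m and value of joint lever above 0.45 rad))), for 0.3 s.
At the end, for the whole second after the job is handed in: The lever rests in the notch with the arrow tab (within 0.1 rad), the lid is shut (under 0.05 rad), and every offcut present lies at rest inside the tub (((x of mark in the frame of machine below -0.06 m and value of joint lever below -0.45 rad) or (x of mark in the frame of machine above -0.06 m and value of joint lever above 0.45 rad)) and value of joint lid below 0.05 rad and x of angle0 in the frame of machine between -0.1 and 0.1 m and y of angle0 in the frame of machine between -0.147 and 0.147 m and z of angle0 in the frame of machine between 0.005 and 0.085 m and x of angle1 in the frame of machine between -0.1 and 0.1 m and y of angle1 in the frame of machine between -0.147 and 0.147 m and z of angle1 in the frame of machine between 0.005 and 0.085 m and x of angle2 in the frame of machine between -0.1 and 0.1 m and y of angle2 in the frame of machine between -0.147 and 0.147 m and z of angle2 in the frame of machine between 0.005 and 0.085 m and x of tee0 in the frame of machine between -0.1 and 0.1 m and y of tee0 in the frame of machine between -0.147 and 0.147 m and z of tee0 in the frame of machine between 0.005 and 0.085 m and x of tee1 in the frame of machine between -0.1 and 0.1 m and y of tee1 in the frame of machine between -0.147 and 0.147 m and z of tee1 in the frame of machine between 0.005 and 0.085 m and linear speed of each of angle0, angle1, angle2, tee0, tee1 below 0.03 m/s and velocity of joint lever between -0.05 and 0.05 rad/s); the robot touches nothing.
It fails at once if the lever is out of neutral (beyond 0.35 rad) while the lid is open (beyond 0.5 rad) (value of joint lid above 0.5 rad and (value of joint lever above 0.35 rad or value of joint lever below -0.35 rad)).
It fails at once if the brush, the sprocket or the spanner is shifted by more than 40 mm (distance of any of wire_brush, sprocket, spanner from where it was at the start of the episode above 0.04 m).
Of angle0, angle1, angle2, tee0, tee1 only 3 to 5 are there at a start; the rules pass over those that are not, and their reading is None.
At some moment in a run one of angle0, angle1, angle2, tee0, tee1 may be knocked a few centimetres aside while the robot is not near it.
Once in a run the grip may slacken for a moment while it holds something.
It also fails if it takes over 210 s, if anything falls off the work surface, if the arm or the gripper's body presses on something with over 40 N, if the wrist force passes 120 N, or if a joint passes its speed limit or range.

## Working session

There is one attempt and no reset: what is moved stays moved. The work goes in short steps, Python scripts to look and compute and a tool call to move; the robot and the scene stay as the last step left them, time stands still between calls to the robot, and variables do not carry over. Pictures are saved under pics/ and viewed, at most 15 in all, crops included, and the job is handed in when it is done.

Besides the shell and the picture viewer there is one more tool, called after "Call:" by a JSON object that holds its "api" and its "payload", one argument or row to a line. jog_arm: Moves the arm, as the interface text tells. Its arguments: {"type":"object","properties":{"increments":{"type":"array","items":{"type":"array","items":{"type":"array","items":{"type":"number","minimum":-1,"maximum":1}}}},"grip_force":{"type":"number"}},"required":["increments"]}

```bash
mkdir -p pics; python3 - <<'E'
from plant import get_obs, cams
import cv2,numpy as np
np.set_printoptions(precision=4,suppress=True)
for n in ["scene","top"]:
    c=cams.read_camera(n); cv2.imwrite(f"pics/{n}0.png",c["color"]); print(n,c["fx"],c["fy"],c["cx"],c["cy"],c.keys()); print(c["extrinsics"])
o=get_obs(); print(o)
E
```

```text
scene 531.9551516970593 531.9551516970593 325.2183604973014 243.39542665873861 dict_keys(['color', 'fx', 'fy', 'cx', 'cy', 'extrinsics'])
[[  -0.5572   -0.5879    0.5865 1214.7754]
 [   0.8304   -0.3994    0.3885  471.3822]
 [   0.0059    0.7034    0.7107  998.4757]
 [   0.        0.        0.        1.    ]]
top 452.5593623565784 452.5593623565784 316.0871257562697 232.6464610971746 dict_keys(['color', 'fx', 'fy', 'cx', 'cy', 'extrinsics'])
[[   0.0094    0.9979   -0.0646  442.3298]
 [  -0.9999    0.0101    0.01    -11.3671]
 [   0.0106    0.0645    0.9979 1154.5875]
 [   0.        0.        0.        1.    ]]
{'t': 0.1, 'joint_positions': array([-1.1986,  0.3512,  1.6523, -0.    ,  1.1391, -0.0846]), 'joint_velocities': array([-0.0004, -0.0013, -0.0012, -0.002 ,  0.0008,  0.0013]), 'joint_torque': array([ -0.0002, -49.8029, -28.5706,   0.0699,   0.0239,  -0.    ]), 'ee_pos': array([ 242.5097, -493.3025,  218.1786]), 'tcp_rot': array([-3.059 , -0.7111,  0.0002]), 'force': array([-0.1319, -0.0371, -0.093 ]), 'ft_torque': array([ 0.0564,  0.0213, -0.008 ]), 'grasp_force': 0.0, 'finger_gap': 92.59209648745524}
```

View pics/scene0.png

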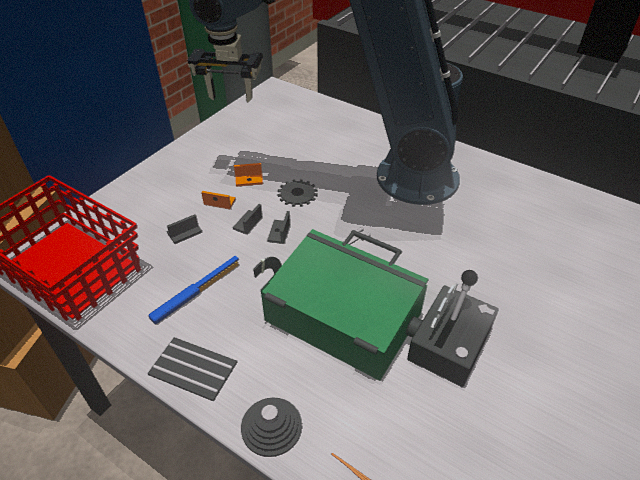

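View pics/top0.png

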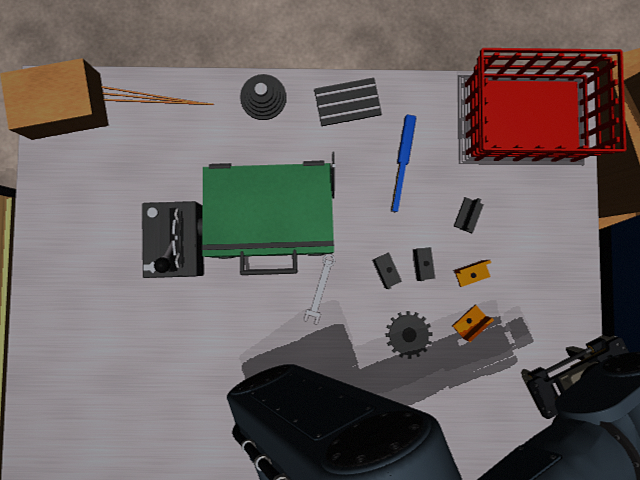

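The scene view shows the lever leaning towards the robot, with the arrow tab at the near end (top view ~(150,267)) and the cap at the far end (152,212). In the top view, grey offcuts lie at about (387,270), (424,264) and (468,214). The orange look-alikes are at (473,273) and (473,322). I'll enlarge both areas.

```bash
cat > h.py <<'E'
import numpy as np,cv2
from plant import get_obs,cams
from scipy.spatial.transform import Rotation as R
np.set_printoptions(precision=3,suppress=True)
def px2w(c,u,v,z):
    d=np.array([(u-c["cx"])/c["fx"],-(v-c["cy"])/c["fy"],-1.0]); E=c["extrinsics"]
    d=E[:3,:3]@d; o=E[:3,3]; return o+d*(z-o[2])/d[2]
def w2px(c,p):
    E=c["extrinsics"]; q=E[:3,:3].T@(np.asarray(p,float)-E[:3,3])
    return np.array([c["cx"]-c["fx"]*q[0]/q[2], c["cy"]+c["fy"]*q[1]/q[2]])
def crop(c,x,y,w,h,s,name):
    cv2.imwrite("pics/"+name,cv2.resize(c["color"][y:y+h,x:x+w],None,fx=s,fy=s,interpolation=cv2.INTER_CUBIC))
E
python3 - <<'E'
from h import *
c=cams.read_camera("top")
a=cv2.resize(c["color"][150:290,130:350],None,fx=3.6,fy=3.6,interpolation=cv2.INTER_CUBIC)
crop(c,130,150,220,140,3.6,"t1.png"); crop(c,360,180,160,120,5,"t2.png")
for n,u,v,z in [("tubNL",203,256,100),("tubNR",333,256,100),("boxNL",142,277,75),("boxFR",203,203,75),("hinL",205,165,103),("hinR",332,163,103),("arrow",150,267,80),("cap",152,212,81),("knob",162,265,160)]:
    print(n,px2w(c,u,v,z))
E
```

```text
tubNL [453.661 240.124 100.   ]
tubNR [456.549 -61.777 100.   ]
boxNL [402.938 388.766  75.   ]
boxFR [580.652 249.319  75.   ]
hinL [666.779 240.169 103.   ]
hinR [675.032 -57.747 103.   ]
arrow [426.774 368.921  80.   ]
cap [557.068 368.136  81.   ]
knob [432.53  314.641 160.   ]
```

View pics/t1.png

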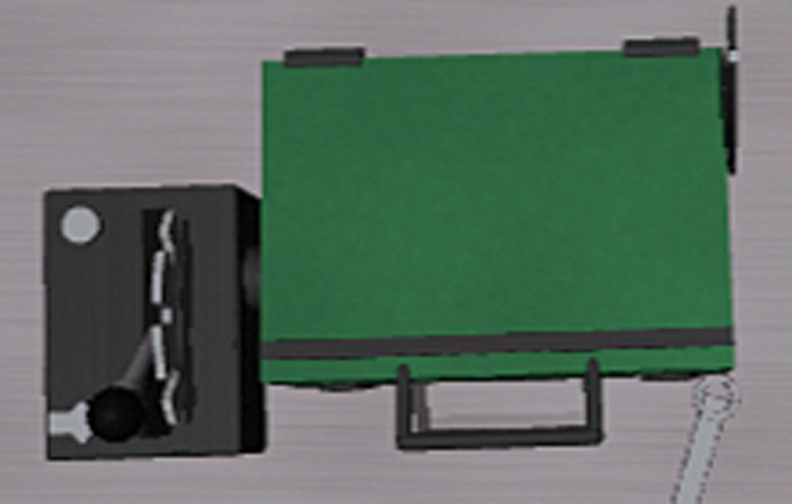

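View pics/t2.png

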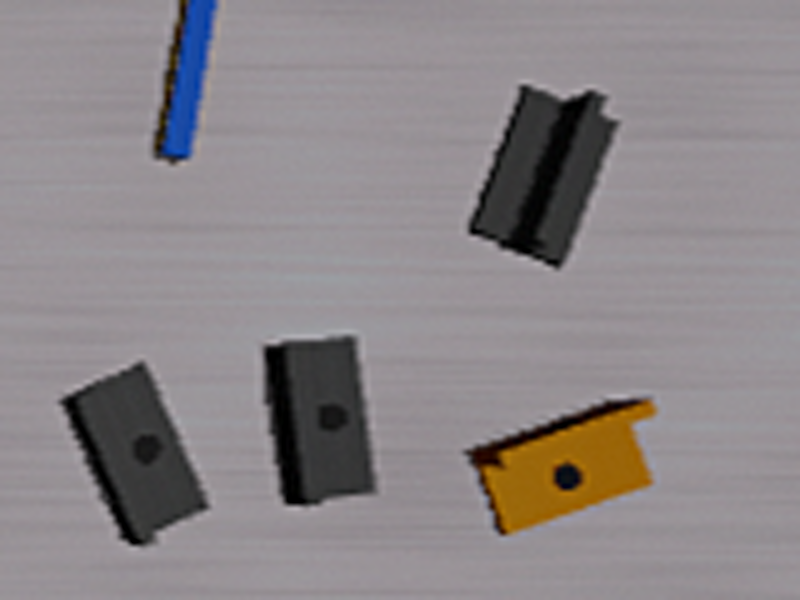

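The crops show the lever in the near notch, the arrow tab at the near end (70,423), the cap at the far end (80,225), and the handle bar at (400..603,440). The bench has two angles and one tee in grey; the orange ones are to be left. Next I'll fit the machine pose.

```bash
cat >> h.py <<'E'
def plan(x,y,z,yaw=None):
    "yaw: world direction (deg) of tool y, tool pointing down"
    o=get_obs(); Rc=R.from_rotvec(o["tcp_rot"]); 
    ty=Rc.as_matrix()[:,1]; cy=np.degrees(np.arctan2(ty[1],ty[0]))
    if yaw is None: yaw=cy
    a=np.radians(yaw); Y=np.array([np.cos(a),np.sin(a),0]); Z=np.array([0,0,-1.]); X=np.cross(Y,Z)
    Rt=np.c_[X,Y,Z]; rv=(Rc.inv()*R.from_matrix(Rt)).as_rotvec(degrees=True)
    d=np.array([x,y,z])-o["ee_pos"]
    print("t",round(o["t"],2),"pos",o["ee_pos"],"yaw",round(cy,2),"gap",round(o["finger_gap"],1),"F",o["force"],"j",o["joint_positions"])
    print("world d",d,"tool shift units",Rt.T@d/750,"rows>=",np.linalg.norm(d)/50,"turn units",rv/6)
E
python3 - <<'E'
from h import *
from scipy.optimize import least_squares
c=cams.read_camera("top")
def P(u,v): return np.array([130+u/3.6,150+v/3.6])
obs=[((-105,150,106),P(262,383)),((-105,-150,106),P(733,370)),((105,150,104),P(263,62)),((105,-150,104),P(720,48)),
((30,305,75),P(44,192)),((30,175,75),P(238,185)),((-150,305,75),P(48,460)),((-150,175,75),P(238,453)),((-145,60,106),P(402,440)),((-145,-60,106),P(598,434))]
def T(p,m):
    a=p[2]; return np.array([p[0]+np.cos(a)*m[0]-np.sin(a)*m[1],p[1]+np.sin(a)*m[0]+np.cos(a)*m[1],m[2]])
r=least_squares(lambda p:np.concatenate([w2px(c,T(p,m))-u for m,u in obs]),[560,90,0.01],loss="soft_l1")
print(r.x); print(r.fun.reshape(-1,2))
p=r.x
for n,m in dict(handle=(-145,0,103),open=(105-250*np.cos(1.309),0,341),pivot=(-60,240,60),knobN=(-120,240,158),knob0=(-60,240,175)).items(): print(n,T(p,m),w2px(c,T(p,m)))
k=px2w(c,*P(115,413),158); print("knob seen",k)
q=px2w(c,*P(75,423),78); print("arrow",q); print("slot top/bot",px2w(c,*P(160,212),75),px2w(c,*P(160,430),75))
def Q(u,v): return np.array([360+u/5,180+v/5])
# top edges of leg: inner/outer, flange corners z=8
for n,pts in dict(A=[(145,363),(209,508),(152,543),(62,402)],B=[(355,337),(374,492),(285,503),(265,347)],T=[(522,86),(617,122),(560,268),(470,232)]).items():
    print(n,[px2w(c,*Q(*x),z)[:2] for x,z in zip(pts,[8,8,8,8])],[px2w(c,*Q(*x),45)[:2] for x in pts])
s=cams.read_camera("scene"); crop(s,150,150,180,120,4.4,"s1.png"); crop(s,390,240,120,90,6,"s2.png"); print("knob scene",w2px(s,k))
plan(300,-300,300,0)
E
```

```text
[563.201  90.974   0.042]
[[ 1.173  0.297]
 [ 0.183 -0.262]
 [-0.372 -0.26 ]
 [ 0.644 -0.162]
 [-1.116 -0.915]
 [-0.486 -0.636]
 [-1.658  0.207]
 [ 0.669  0.352]
 [ 1.716  0.576]
 [-0.664  0.545]]
handle [418.327  84.927 103.   ] [269.554 271.92 ]
open [603.462  92.654 341.   ] [254.862 172.396]
pivot [493.244 328.263  60.   ] [170.768 239.445]
knobN [433.296 325.76  158.   ] [157.215 264.595]
knob0 [493.244 328.263 175.   ] [154.27  236.807]
knob seen [433.116 315.437 158.   ]
arrow [425.585 367.628  78.   ]
slot top/bot [565.75  317.048  75.   ] [421.462 312.781  75.   ]
A [array([ 467.761, -208.194]), array([ 394.86 , -240.515]), array([ 377.024, -211.643]), array([ 447.617, -166.066])] [array([ 466.941, -201.842]), array([ 396.392, -233.12 ]), array([ 379.131, -205.18 ]), array([ 447.446, -161.074])]
B [array([ 481.993, -315.09 ]), array([ 403.666, -324.179]), array([ 397.721, -279.02 ]), array([ 476.468, -269.235])] [array([ 480.714, -305.289]), array([ 404.913, -314.085]), array([ 399.16 , -270.383]), array([ 475.366, -260.913])]
T [array([ 611.399, -401.754]), array([ 593.37 , -450.334]), array([ 518.182, -420.085]), array([ 536.113, -374.262])] [array([ 605.944, -389.157]), array([ 588.496, -436.168]), array([ 515.734, -406.896]), array([ 533.086, -362.552])]
knob scene [468.694 276.454]
t 0.25 pos [ 242.541 -493.449  218.391] yaw -63.83 gap 93.1 F [ 0.14   0.279 -0.41 ] j [-1.199  0.351  1.652  0.     1.139 -0.085]
world d [ 57.459 193.449  81.609] tool shift units [ 0.258  0.077 -0.109] rows>= 4.353579768420283 turn units [ -0.005  -0.004 -10.638]
```

View pics/s1.png

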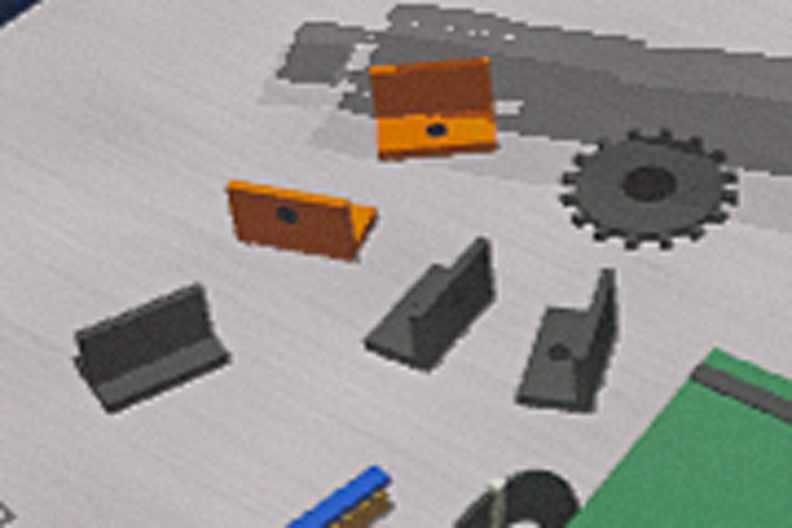

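View pics/s2.png

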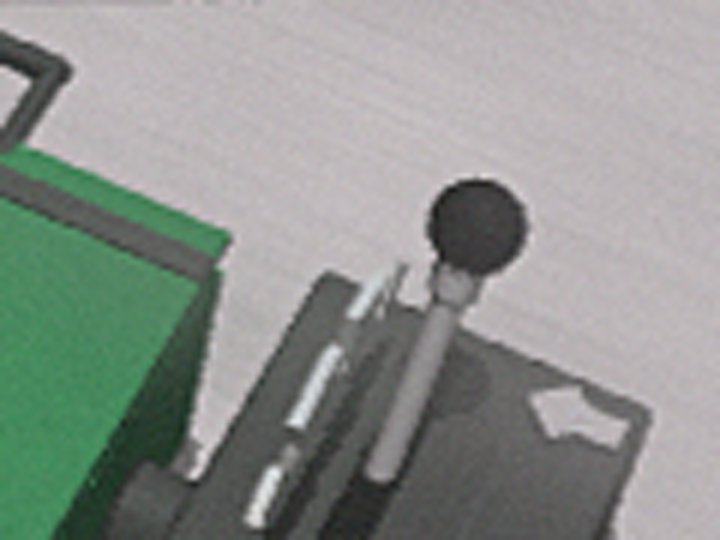

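Call:
{"api": "jog_arm", "payload": {
  "increments": [
    [[0,0,-0.01,0,0,-0.967,0.3],[0,0,-0.01,0,0,-0.967,0.3],[0,0,-0.01,0,0,-0.967,0.3],[0,0,-0.01,0,0,-0.967,0.3],[0,0,-0.01,0,0,-0.967,0.3],[0,0,-0.01,0,0,-0.967,0.3],[0,0,-0.01,0,0,-0.967,0.3],[0,0,-0.01,0,0,-0.967,0.3],[0,0,-0.01,0,0,-0.967,0.3],[0,0,-0.01,0,0,-0.967,0.3],[0,0,-0.01,0,0,-0.967,0.3]]
  ],
  "grip_force": 10
}}

```text
t: 1.35
ee_pos: [242.6, -493.5, 301.3]
tcp_rot: [-2.217, -2.226, -0.0]
force: [-0.3, -0.4, -0.0]
finger_gap: 60.3
grasp_force: 0.0
```

```bash
python3 -c "
from h import *
plan(433,315,300,2.4)"
```

```text
t 1.35 pos [ 242.594 -493.496  301.314] yaw 0.23 gap 60.3 F [-0.339 -0.363 -0.034] j [-1.199  0.279  1.543  0.     1.32  -1.203]
world d [190.406 808.496  -1.314] tool shift units [1.066 0.299 0.002] rows>= 16.61230306637928 turn units [-0.001 -0.003 -0.361]
```

Call:
{"api": "jog_arm", "payload": {
  "increments": [
    [[0,0,0,0,0,-0.36,0.3],[0.059,0.0166,0,0,0,0,0.3],[0.059,0.0166,0,0,0,0,0.3],[0.059,0.0166,0,0,0,0,0.3],[0.059,0.0166,0,0,0,0,0.3],[0.059,0.0166,0,0,0,0,0.3],[0.059,0.0166,0,0,0,0,0.3],[0.059,0.0166,0,0,0,0,0.3],[0.059,0.0166,0,0,0,0,0.3],[0.059,0.0166,0,0,0,0,0.3],[0.059,0.0166,0,0,0,0,0.3]]
  ]
}}

```text
t: 2.45
ee_pos: [350.3, -44.9, 301.4]
tcp_rot: [2.179, 2.262, 0.001]
force: [0.4, 0.2, -0.8]
finger_gap: 60.1
grasp_force: 0.0
```

Call:
{"api": "jog_arm", "payload": {
  "increments": [
    [[0.059,0.0166,0,0,0,0,0.3],[0.059,0.0166,0,0,0,0,0.3],[0.059,0.0166,0,0,0,0,0.3],[0.059,0.0166,0,0,0,0,0.3],[0.059,0.0166,0,0,0,0,0.3],[0.059,0.0166,0,0,0,0,0.3],[0.059,0.0166,0,0,0,0,0.3],[0.059,0.0166,0,0,0,0,0.3],[0,0,0,0,0,0,0.3],[0,0,0,0,0,0,0.3]]
  ]
}}

```text
t: 3.45
ee_pos: [436.3, 311.2, 300.5]
tcp_rot: [-2.177, -2.264, 0.002]
force: [0.0, -1.4, -0.0]
finger_gap: 60.3
grasp_force: 0.0
```

```bash
python3 -c "
from h import *
plan(433,316,148,2.4)"
```

```text
t 3.45 pos [436.293 311.163 300.512] yaw 2.24 gap 60.3 F [ 0.034 -1.402 -0.042] j [ 0.533  0.253  1.58  -0.     1.311  0.494]
world d [  -3.293    4.837 -152.512] tool shift units [ 0.007 -0.004  0.203] rows>= 3.0524748086559583 turn units [-0.01   0.007 -0.026]
```

Call:
{"api": "jog_arm", "payload": {
  "increments": [
    [[0.006,-0.004,0.04,0,0,0,0.3],[0,0,0.04,0,0,0,0.3],[0,0,0.04,0,0,0,0.3],[0,0,0.04,0,0,0,0.3],[0,0,0.04,0,0,0,0.3],[0,0,0,0,0,0,0.0],[0,0,0,0,0,0,-0.3],[0,0,0,0,0,0,-0.6],[0,0,0,0,0,0,-0.6],[0,0,0,0,0,0,-0.6]]
  ]
}}

```text
t: 4.45
ee_pos: [433.8, 315.4, 152.5]
tcp_rot: [2.179, 2.263, 0.003]
force: [-2.7, -0.9, 5.4]
finger_gap: 32.9
grasp_force: 10.0
```

```bash
python3 -c "
from h import *
plan(493,318,165,2.4)"
```

```text
t 4.45 pos [433.838 315.38  152.468] yaw 2.16 gap 32.9 F [-2.688 -0.933  5.393] j [ 0.542  0.405  1.753 -0.     0.981  0.504]
world d [59.162  2.62  12.532] tool shift units [ 0.     0.079 -0.017] rows>= 1.210632644825152 turn units [ 0.016 -0.008 -0.04 ]
```

Call:
{"api": "jog_arm", "payload": {
  "increments": [
    [[0,0.0132,-0.0073,0,0,0,-0.6],[0,0.0132,-0.0056,0,0,0,-0.6],[0,0.0132,-0.0043,0,0,0,-0.6],[0,0.0132,-0.003,0,0,0,-0.6],[0,0.0132,-0.0019,0,0,0,-0.6],[0,0.0132,-0.0005,0,0,0,-0.6],[0,0,0,0,0,0,-0.6],[0,0,0,0,0,0,-0.6],[0,0,0,0,0,0,-0.6]]
  ]
}}

```text
t: 5.35
ee_pos: [493.3, 317.4, 168.3]
tcp_rot: [2.178, 2.262, 0.002]
force: [3.0, -1.7, 1.7]
finger_gap: 33.4
grasp_force: 10.0
```

```bash
python3 - <<'E'
from h import *
plan(493.5,318,300,2.4)
E
```

```text
t 5.35 pos [493.262 317.444 168.319] yaw 2.16 gap 33.4 F [ 2.954 -1.699  1.702] j [ 0.493  0.47   1.605 -0.001  1.065  0.455]
world d [  0.238   0.556 131.681] tool shift units [ 0.001  0.    -0.176] rows>= 2.6336391388813745 turn units [ 0.016 -0.002 -0.04 ]
```

Call:
{"api": "jog_arm", "payload": {
  "increments": [
    [[0,0,0,0,0,0,-0.1],[0,0,0,0,0,0,0.3],[0,0,0,0,0,0,0.3],[0,0,-0.03,0,0,0,0.3],[0,0,-0.04,0,0,0,0.3],[0,0,-0.04,0,0,0,0.3],[0,0,-0.03,0,0,0,0.3],[0,0,0,0,0,0,0.3]]
  ]
}}

```text
t: 6.15
ee_pos: [493.6, 318.0, 276.1]
tcp_rot: [2.178, 2.262, 0.007]
force: [0.1, -0.6, 0.5]
finger_gap: 60.5
grasp_force: 0.0
```

```bash
python3 - <<'E'
from h import *
plan(418.3,85,200,2.4)
c=cams.read_camera("scene"); s=c["color"]
crop(c,330,210,180,120,4.4,"s3.png")
print([w2px(c,p) for p in [(493.5,318,175),(418.3,85,103),(415.9,145,103),(420.8,25,103)]])
E
```

```text
t 6.15 pos [493.556 318.001 276.085] yaw 2.17 gap 60.5 F [ 0.103 -0.605  0.486] j [0.493 0.366 1.485 0.    1.286 0.455]
world d [ -75.256 -233.001  -76.085] tool shift units [-0.306 -0.113  0.101] rows>= 5.128049012312537 turn units [ 0.04  -0.021 -0.039]
[array([459.559, 290.193]), array([375.152, 246.496]), array([398.134, 256.293]), array([352.937, 237.061])]
```

View pics/s3.png

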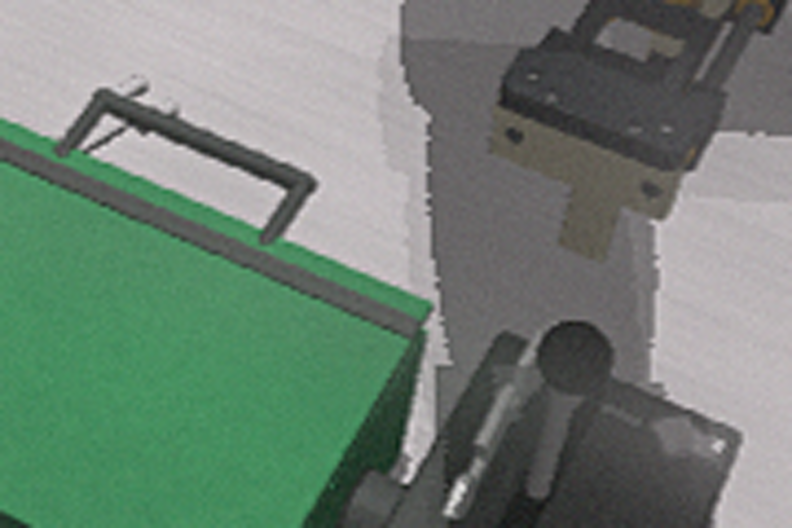

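The knob at (575,357) is upright, so the lever is in neutral. The handle bar runs (100,97)–(310,185) and sits slightly higher than predicted. I'll triangulate it.

```bash
python3 - <<'E'
from h import *
from scipy.optimize import least_squares
s=cams.read_camera("scene"); c=cams.read_camera("top")
r=least_squares(lambda p:np.r_[w2px(s,p)-[376.6,241.8],w2px(c,p)-[268.9,271.4]],[418,85,103]); print(r.x,r.fun)
plan(r.x[0],r.x[1],200,2.4)
E
```

```text
[419.123  86.148 119.96 ] [-0.671  0.018 -0.563  0.328]
t 6.3 pos [492.295 317.191 271.857] yaw 2.16 gap 60.7 F [ 1.152 -0.51  -0.281] j [0.493 0.37  1.49  0.    1.284 0.455]
world d [ -73.172 -231.044  -71.857] tool shift units [-0.304 -0.11   0.096] rows>= 5.055642086254639 turn units [-0.016  0.007 -0.04 ]
```

Call:
{"api": "jog_arm", "payload": {
  "increments": [
    [[-0.0507,-0.0183,0,0,0,-0.04,-0.27],[-0.0507,-0.0183,0,0,0,0,-0.27],[-0.0507,-0.0183,0,0,0,0,-0.27],[-0.0507,-0.0183,0,0,0,0,-0.27],[-0.0507,-0.0183,0,0,0,0,-0.27],[-0.0507,-0.0183,0,0,0,0,-0.27],[0,0,0.045,0,0,0,-0.27],[0,0,0.05,0,0,0,-0.27],[0,0,0,0,0,0,-0.27],[0,0,0,0,0,0,-0.27]]
  ]
}}

```text
t: 7.3
ee_pos: [419.6, 86.1, 201.8]
tcp_rot: [-2.173, -2.266, 0.003]
force: [0.4, -0.3, 0.7]
finger_gap: 34.0
grasp_force: 0.0
```

```bash
python3 - <<'E'
from h import *
plan(419,86,99,2.4)
E
```

```text
t 7.3 pos [419.561  86.141 201.79 ] yaw 2.41 gap 34.0 F [ 0.412 -0.273  0.693] j [0.094 0.15  1.964 0.    1.03  0.052]
world d [  -0.561   -0.141 -102.79 ] tool shift units [-0.    -0.001  0.137] rows>= 2.055827011290092 turn units [-0.021  0.001  0.001]
```

Call:
{"api": "jog_arm", "payload": {
  "increments": [
    [[0,0,0.03,0,0,0,-0.27],[0,0,0.03,0,0,0,-0.27],[0,0,0.03,0,0,0,-0.27],[0,0,0.027,0,0,0,-0.27],[0,0,0.02,0,0,0,-0.27],[0,0,0,0,0,0,-0.9],[0,0,0,0,0,0,-0.9],[0,0,0,0,0,0,-0.9],[0,0,0,0,0,0,-0.9]]
  ],
  "grip_force": 25
}}

```text
t: 8.2
ee_pos: [420.3, 86.2, 100.0]
tcp_rot: [2.174, 2.267, 0.002]
force: [-0.8, 0.9, 1.6]
finger_gap: 11.2
grasp_force: 25.0
```

```bash
python3 - <<'E'
from h import *
plan(419,86,99,2.4)
E
```

```text
t 8.2 pos [420.321  86.222 100.047] yaw 2.4 gap 11.2 F [-0.774  0.915  1.577] j [0.094 0.318 2.059 0.    0.764 0.052]
world d [-1.321 -0.222 -1.047] tool shift units [-0.    -0.002  0.001] rows>= 0.034009622738939344 turn units [ 0.012 -0.002  0.   ]
```

```bash
python3 - <<'E'
from h import *
a=0.07+np.linspace(0,1.309,17); p=np.c_[-249*np.cos(a),-249*np.sin(a)]
print(np.round(np.diff(p,axis=0)/750,4).tolist(), (p[-1]-p[0]))
E
```

```text
[[0.003, -0.027], [0.0052, -0.0267], [0.0074, -0.0261], [0.0095, -0.0254], [0.0115, -0.0246], [0.0135, -0.0236], [0.0154, -0.0224], [0.0172, -0.0211], [0.0188, -0.0196], [0.0204, -0.018], [0.0218, -0.0163], [0.023, -0.0144], [0.0241, -0.0125], [0.025, -0.0105], [0.0258, -0.0084], [0.0264, -0.0063]] [ 200.925 -227.018]
```

Call:
{"api": "jog_arm", "payload": {
  "increments": [
    [[0,0.003,-0.027,0,0,0,-0.9],[0,0.0052,-0.0267,0,0,0,-0.9],[0,0.0074,-0.0261,0,0,0,-0.9],[0,0.0095,-0.0254,0,0,0,-0.9],[0,0.0115,-0.0246,0,0,0,-0.9],[0,0.0135,-0.0236,0,0,0,-0.9],[0,0.0154,-0.0224,0,0,0,-0.9],[0,0.0172,-0.0211,0,0,0,-0.9]]
  ]
}}

```text
t: 9.0
ee_pos: [482.5, 88.5, 247.1]
tcp_rot: [2.174, 2.267, 0.001]
force: [10.4, 0.4, -17.8]
finger_gap: 11.3
grasp_force: 25.0
```

```bash
python3 - <<'E'
from h import *
plan(419+81,86,99+147,2.4)
E
```

```text
t 9.0 pos [482.508  88.549 247.126] yaw 2.39 gap 11.3 F [ 10.447   0.408 -17.818] j [ 0.087  0.211  1.766 -0.     1.163  0.045]
world d [17.492 -2.549 -1.126] tool shift units [-0.004  0.023  0.002] rows>= 0.3542502603562074 turn units [ 0.009  0.001 -0.002]
```

Call:
{"api": "jog_arm", "payload": {
  "increments": [
    [[0,0.0188,-0.0196,0,0,0,-0.9],[0,0.0204,-0.018,0,0,0,-0.9],[0,0.0218,-0.0163,0,0,0,-0.9],[0,0.023,-0.0144,0,0,0,-0.9],[0,0.0241,-0.0125,0,0,0,-0.9],[0,0.025,-0.0105,0,0,0,-0.9],[0,0.0258,-0.0084,0,0,0,-0.9],[0,0.0264,-0.0063,0,0,0,-0.9],[0,0,0,0,0,0,-0.9],[0,0,0,0,0,0,-0.9]]
  ]
}}

```text
t: 10.0
ee_pos: [621.9, 94.2, 328.3]
tcp_rot: [2.173, 2.265, 0.004]
force: [2.1, -1.4, 5.4]
finger_gap: 11.3
grasp_force: 25.0
```

```bash
python3 - <<'E'
from h import *
plan(621,93,328,2.4)
c=cams.read_camera("top"); crop(c,190,90,200,150,4,"t4.png")
E
```

```text
t 10.0 pos [621.856  94.174 328.306] yaw 2.38 gap 11.3 F [ 2.134 -1.4    5.423] j [ 0.077  0.417  1.286 -0.001  1.434  0.035]
world d [-0.856 -1.174 -0.306] tool shift units [-0.002 -0.001  0.   ] rows>= 0.02970415249132739 turn units [ 0.04   0.004 -0.003]
```

View pics/t4.png

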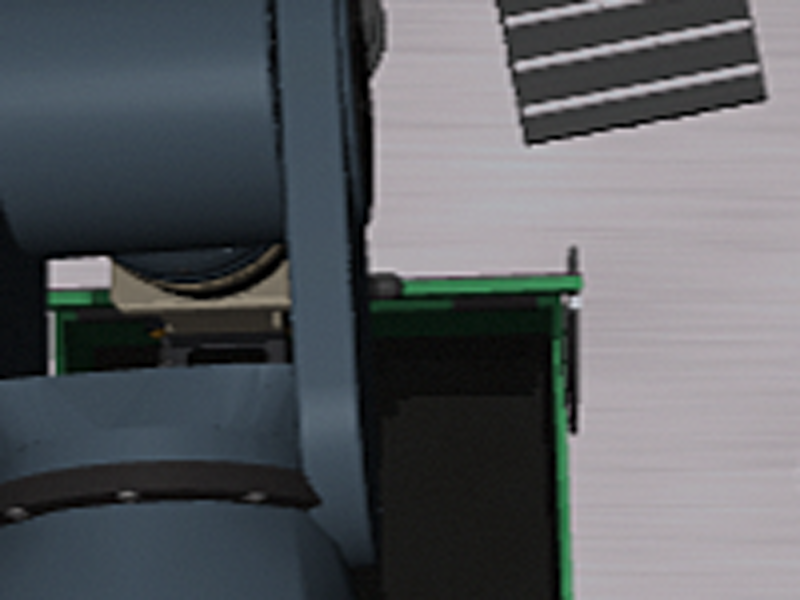

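The lid is up with its edge right at the white line (573,300). I'll release it and back off above the bar, then check the angle and whether the offcuts have moved.

Call:
{"api": "jog_arm", "payload": {
  "increments": [
    [[0,0,0,0,0,0,-0.5],[0,0,0,0,0,0,-0.27],[0,0,0,0,0,0,-0.27],[0,0,-0.02,0,0,0,-0.27],[0,0,-0.03,0,0,0,-0.27],[0,0,-0.03,0,0,0,-0.27],[0,-0.05,0,0,0,0,-0.27],[0,-0.06,0,0,0,0,-0.27],[0,-0.06,0,0,0,0,-0.27],[0,-0.06,0,0,0,0,-0.27]]
  ]
}}

```text
t: 11.05
ee_pos: [446.4, 87.2, 385.9]
tcp_rot: [-2.174, -2.267, 0.0]
force: [-0.2, 0.2, 0.1]
finger_gap: 34.1
grasp_force: 0.0
```

```bash
python3 - <<'E'
from h import *
plan(430,-187,250,-66)
c=cams.read_camera("top"); a=cv2.imread("pics/top0.png")
d=cv2.absdiff(a,c["color"]).max(2)>40; d=d[180:300,360:520]
print("diff px",d.sum(), np.argwhere(d).mean(0) if d.any() else "")
s=cams.read_camera("scene"); cv2.imwrite("pics/s5f.png",s["color"]); cv2.imwrite("pics/t5f.png",c["color"])
crop(s,230,180,200,150,4,"s5.png")
def T(m):
    p=[563.2,91,.042]; a=p[2]; return np.array([p[0]+np.cos(a)*m[0]-np.sin(a)*m[1],p[1]+np.sin(a)*m[0]+np.cos(a)*m[1],m[2]])
for th in [1.2,1.309,1.42]:
    print(th,[w2px(s,T((105-210*np.cos(th),y,100+210*np.sin(th)))) for y in (-150,150)],w2px(c,T((105-210*np.cos(th),-150,100+210*np.sin(th)))))
E
```

```text
t 11.05 pos [446.359  87.173 385.944] yaw 2.4 gap 34.1 F [-0.227  0.15   0.117] j [0.09  0.042 1.624 0.    1.476 0.049]
world d [ -16.359 -274.173 -135.944] tool shift units [-0.169  0.325  0.181] rows>= 6.129248981359535 turn units [-0.004  0.002 11.399]
diff px 0 
1.2 [array([275.348, 203.804]), array([411.854, 261.701])] [336.257 180.576]
1.309 [array([268.748, 207.244]), array([407.126, 266.66 ])] [336.058 168.602]
1.42 [array([261.686, 212.019]), array([401.799, 273.103])] [335.77  156.204]
```

View pics/s5.png

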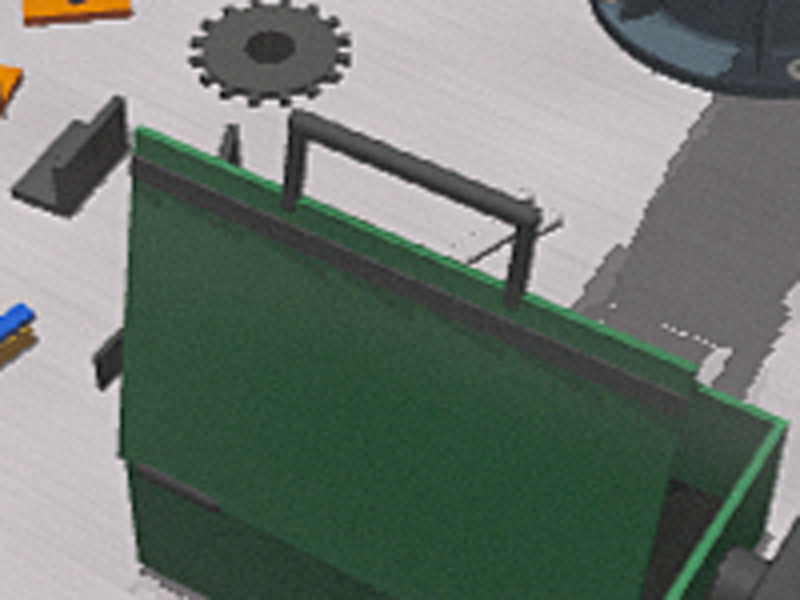

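The lid stands at about 1.34 rad (corners at (136,128) and (696,372)), and the offcuts have not moved. Next I'll cross-check the stem centres with the scene camera and move towards the first one.

```bash
python3 - <<'E'
from h import *
s=cams.read_camera("scene")
for n,u,v in [("A",593,307),("B",449,272),("T",139,311)]: print(n,px2w(s,150+u/4.4,150+v/4.4,45))
plan(414.7,-186.9,200,-66)
E
```

```text
A [ 415.208 -186.777   45.   ]
B [ 439.364 -277.986   45.   ]
T [ 570.38 -408.65   45.  ]
t 11.2 pos [446.719  87.303 387.099] yaw 2.42 gap 33.9 F [0.88  0.639 0.566] j [0.091 0.041 1.622 0.    1.477 0.048]
world d [ -32.019 -274.203 -187.099] tool shift units [-0.188  0.317  0.249] rows>= 6.669881569442961 turn units [ 0.012 -0.009 11.403]
```

Call:
{"api": "jog_arm", "payload": {
  "increments": [
    [[0,0,0,0,0,0.95,0],[0,0,0,0,0,0.95,0],[0,0,0,0,0,0.95,0],[0,0,0,0,0,0.95,0],[0,0,0,0,0,0.95,0],[0,0,0,0,0,0.95,0],[0,0,0,0,0,0.95,0],[0,0,0,0,0,0.95,0],[0,0,0,0,0,0.95,0],[0,0,0,0,0,0.95,0],[0,0,0,0,0,0.95,0],[0,0,0,0,0,0.95,0]]
  ]
}}

```text
t: 12.4
ee_pos: [449.3, 87.3, 386.0]
tcp_rot: [-3.074, -0.647, 0.001]
force: [-0.6, 1.4, -0.4]
finger_gap: 46.4
grasp_force: 0.0
```

```bash
python3 - <<'E'
from h import *
plan(414.7,-186.9,200,-66)
E
```

```text
t 12.4 pos [449.301  87.282 386.017] yaw -66.25 gap 46.4 F [-0.635  1.388 -0.435] j [0.09  0.048 1.617 0.    1.477 1.246]
world d [ -34.601 -274.182 -186.017] tool shift units [-0.191  0.315  0.248] rows>= 6.662587839552504 turn units [-0.002  0.004 -0.041]
```

Call:
{"api": "jog_arm", "payload": {
  "increments": [
    [[-0.0239,0.0394,0.031,0,0,-0.04,0],[-0.0239,0.0394,0.031,0,0,0,0],[-0.0239,0.0394,0.031,0,0,0,0],[-0.0239,0.0394,0.031,0,0,0,0],[-0.0239,0.0394,0.031,0,0,0,0],[-0.0239,0.0394,0.031,0,0,0,0],[-0.0239,0.0394,0.031,0,0,0,0],[-0.0239,0.0394,0.031,0,0,0,0],[0,0,0,0,0,0,0],[0,0,0,0,0,0,0]]
  ]
}}

```text
t: 13.4
ee_pos: [414.8, -187.7, 199.8]
tcp_rot: [-3.071, -0.657, 0.001]
force: [-0.7, -0.1, -1.3]
finger_gap: 46.4
grasp_force: 0.0
```

```bash
python3 - <<'E'
from h import *
plan(415,-186.9,14,-66)
c=cams.read_camera("wrist"); cv2.imwrite("pics/w6.png",c["color"])
print(w2px(c,(415,-186.9,45)),w2px(c,(439,-278.5,45)))
E
```

```text
t 13.4 pos [ 414.795 -187.696  199.808] yaw -65.86 gap 46.4 F [-0.68  -0.052 -1.316] j [-0.527  0.202  1.905  0.     1.036  0.622]
world d [   0.205    0.796 -185.808] tool shift units [ 0.001 -0.001  0.248] rows>= 3.7161928004839346 turn units [-0.011  0.006  0.023]
[319.183 223.014] [423.345 239.774]
```

View pics/w6.png

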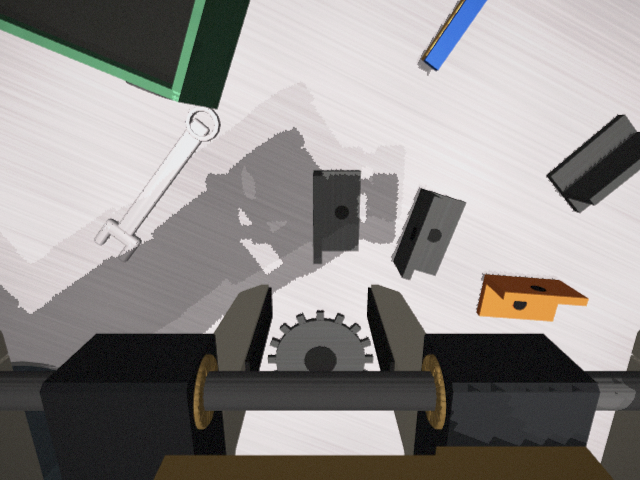

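The wrist view shows angle A's leg at x≈318 px, aligned between the fingers, with its flange to the right and B clear at (430,235). Descending to grip it.

Call:
{"api": "jog_arm", "payload": {
  "increments": [
    [[0,0,0.045,0,0,0,-0.3],[0,0,0.045,0,0,0,-0.3],[0,0,0.045,0,0,0,-0.3],[0,0,0.045,0,0,0,-0.3],[0,0,0.04,0,0,0,-0.3],[0,0,0.028,0,0,0,-0.3],[0,0,0,0,0,0,-0.3],[0,0,0,0,0,0,-1],[0,0,0,0,0,0,-1],[0,0,0,0,0,0,-1],[0,0,0,0,0,0,-1]]
  ],
  "grip_force": 45
}}

```text
t: 14.55
ee_pos: [414.8, -187.1, 15.2]
tcp_rot: [3.071, 0.659, 0.001]
force: [-2.9, 4.9, 11.0]
finger_gap: 8.0
grasp_force: 45.0
```

Call:
{"api": "jog_arm", "payload": {
  "increments": [
    [[0,0,-0.02,0,0,0,-1],[0,0,-0.04,0,0,0,-1],[0,0,-0.05,0,0,0,-1],[0,0,-0.06,0,0,0,-1],[0,0,-0.06,0,0,0,-1],[0,0,0,0,0,0,-1]]
  ]
}}

```text
t: 15.15
ee_pos: [416.6, -188.4, 191.9]
tcp_rot: [3.065, 0.658, 0.011]
force: [0.5, 0.1, -5.5]
finger_gap: 7.7
grasp_force: 45.0
```

```bash
cat >> h.py <<'E'
def M(x,y):
    p=[563.2,91,.042]; a=p[2]; return p[0]+np.cos(a)*x-np.sin(a)*y, p[1]+np.sin(a)*x+np.cos(a)*y
E
python3 - <<'E'
from h import *
x,y=M(-35,95); print(x,y); plan(x,y,190,-87.6)
x,y=M(-35,0); print(x,y); plan(x,y,190,-87.6)
E
```

```text
524.2420384189173 184.44665445828912
t 15.15 pos [ 416.58  -188.356  191.927] yaw -65.77 gap 7.7 F [ 0.498  0.09  -5.481] j [-0.527  0.211  1.916  0.     1.005  0.621]
world d [107.662 372.803  -1.927] tool shift units [ 0.164 -0.491  0.003] rows>= 7.76084634127726 turn units [ 0.061 -0.065  3.639]
528.2308654623769 89.53043214188332
t 15.15 pos [ 416.58  -188.356  191.927] yaw -65.77 gap 7.7 F [ 0.498  0.09  -5.481] j [-0.527  0.211  1.916  0.     1.005  0.621]
world d [111.65  277.887  -1.927] tool shift units [ 0.164 -0.364  0.003] rows>= 5.989678353932203 turn units [ 0.061 -0.065  3.639]
```

Call:
{"api": "jog_arm", "payload": {
  "increments": [
    [[0,0,0,0,0,0.91,-1],[0,0,0,0,0,0.91,-1],[0,0,0,0,0,0.91,-1],[0,0,0,0,0,0.91,-1],[0.015,-0.044,0,0,0,0,-1],[0.015,-0.044,0,0,0,0,-1],[0.015,-0.044,0,0,0,0,-1],[0.015,-0.044,0,0,0,0,-1],[0.015,-0.044,0,0,0,0,-1],[0.015,-0.044,0,0,0,0,-1]]
  ]
}}

```text
t: 16.15
ee_pos: [473.1, 14.9, 185.6]
tcp_rot: [-3.141, -0.065, 0.003]
force: [0.7, -0.1, -4.9]
finger_gap: 8.0
grasp_force: 45.0
```

Call:
{"api": "jog_arm", "payload": {
  "increments": [
    [[0.015,-0.044,0,0,0,0,-1],[0.015,-0.044,0,0,0,0,-1],[0.015,-0.044,0,0,0,0,-1],[0.015,-0.044,0,0,0,0,-1],[0.014,-0.042,0,0,0,0,-1],[0,0,0,0,0,0,-1],[0,0,0,0,0,0,-1]]
  ]
}}

```text
t: 16.85
ee_pos: [521.5, 179.4, 185.3]
tcp_rot: [3.14, 0.068, -0.004]
force: [-0.6, -0.1, -4.0]
finger_gap: 7.7
grasp_force: 45.0
```

```bash
python3 - <<'E'
from h import *
x,y=M(-35,88); print(x,y); plan(x,y,40,-87.6)
E
```

```text
524.5359519905406 177.45282755076448
t 16.85 pos [521.48  179.353 185.345] yaw -87.53 gap 7.7 F [-0.641 -0.141 -3.994] j [ 0.247  0.391  1.681 -0.     1.071  1.775]
world d [   3.055   -1.9   -145.345] tool shift units [0.004 0.003 0.194] rows>= 2.9078004048762778 turn units [0.006 0.022 0.011]
```

Call:
{"api": "jog_arm", "payload": {
  "increments": [
    [[0.004,0.003,0.04,0,0,0,-1],[0,0,0.045,0,0,0,-1],[0,0,0.045,0,0,0,-1],[0,0,0.035,0,0,0,-1],[0,0,0.029,0,0,0,-1],[0,0,0,0,0,0,-1],[0,0,0,0,0,0,-0.7],[0,0,0,0,0,0,-0.4],[0,0,0,0,0,0,-0.4],[0,0,0,0,0,0,-0.4]]
  ]
}}

```text
t: 17.85
ee_pos: [526.0, 177.1, 42.3]
tcp_rot: [-3.141, -0.066, -0.003]
force: [-0.3, -0.5, 0.2]
finger_gap: 27.0
grasp_force: 0.0
```

Call:
{"api": "jog_arm", "payload": {
  "increments": [
    [[0,0,-0.04,0,0,0,-0.3],[0,0,-0.06,0,0,0,-0.3],[0,0,-0.06,0,0,0,-0.3],[0,0,-0.06,0,0,0,-0.3],[0,0,0,0,0,0,-0.3]]
  ]
}}

```text
t: 18.35
ee_pos: [528.0, 177.8, 212.8]
tcp_rot: [-3.139, -0.066, -0.016]
force: [-0.5, 0.4, 0.3]
finger_gap: 32.1
grasp_force: 0.0
```

```bash
python3 - <<'E'
from h import *
c=cams.read_camera("top"); a=cv2.imread("pics/top0.png")
d=cv2.absdiff(a,c["color"]).max(2)>40; cv2.imwrite("pics/t7.png",c["color"]); d=d[190:300,405:520]
print("diff px",d.sum())
plan(438.7,-278.5,200,-83.4)
E
```

```text
diff px 0
t 18.4 pos [526.678 177.394 209.518] yaw -87.6 gap 32.3 F [ 0.039 -0.397 -0.792] j [ 0.241  0.368  1.651 -0.     1.116  1.77 ]
world d [ -87.978 -455.894   -9.518] tool shift units [-0.186  0.59   0.013] rows>= 9.288061027059136 turn units [-0.009 -0.06  -0.7  ]
```

Call:
{"api": "jog_arm", "payload": {
  "increments": [
    [[0,0,0,0,-0.05,-0.7,-0.3],[-0.0169,0.0536,0.001,0,0,0,-0.3],[-0.0169,0.0536,0.001,0,0,0,-0.3],[-0.0169,0.0536,0.001,0,0,0,-0.3],[-0.0169,0.0536,0.001,0,0,0,-0.3],[-0.0169,0.0536,0.001,0,0,0,-0.3],[-0.0169,0.0536,0.001,0,0,0,-0.3],[-0.0169,0.0536,0.001,0,0,0,-0.3],[-0.0169,0.0536,0.001,0,0,0,-0.3],[-0.0169,0.0536,0.001,0,0,0,-0.3],[-0.0169,0.0536,0.001,0,0,0,-0.3],[-0.0169,0.0536,0.001,0,0,0,-0.3]]
  ]
}}

```text
t: 19.6
ee_pos: [436.5, -279.6, 197.6]
tcp_rot: [-3.136, -0.181, 0.01]
force: [1.2, 0.0, 0.3]
finger_gap: 32.4
grasp_force: 0.0
```

Call:
{"api": "jog_arm", "payload": {
  "increments": [
    [[0,0,0,0,0,0,-0.3],[0,0,0,0,0,0,-0.3]]
  ]
}}

```text
t: 19.8
ee_pos: [436.9, -278.3, 197.6]
tcp_rot: [-3.135, -0.178, 0.01]
force: [-0.9, -0.4, 0.6]
finger_gap: 32.4
grasp_force: 0.0
```

```bash
python3 - <<'E'
from h import *
plan(438.7,-278.5,14,-83.4)
c=cams.read_camera("wrist"); cv2.imwrite("pics/w8.png",c["color"])
print(w2px(c,(438.7,-278.5,45)))
E
```

```text
t 19.8 pos [ 436.93  -278.259  197.562] yaw -83.5 gap 32.4 F [-0.895 -0.439  0.649] j [-0.655  0.32   1.752 -0.004  1.075  0.804]
world d [   1.77    -0.241 -183.562] tool shift units [0.002 0.001 0.245] rows>= 3.671413348516503 turn units [-0.016  0.062 -0.017]
[320.45 221.2 ]
```

View pics/w8.png

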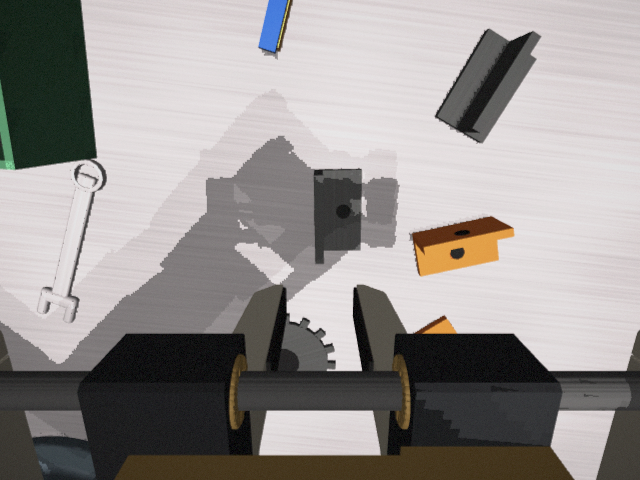

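Angle B's leg is at x≈319 px, centred and aligned between the fingers. Same descent as before.

Call:
{"api": "jog_arm", "payload": {
  "increments": [
    [[0.002,0,0.045,0,0.06,0,-0.3],[0,0,0.045,0,0,0,-0.3],[0,0,0.045,0,0,0,-0.3],[0,0,0.045,0,0,0,-0.3],[0,0,0.037,0,0,0,-0.3],[0,0,0.027,0,0,0,-0.3],[0,0,0,0,0,0,-0.3],[0,0,0,0,0,0,-1],[0,0,0,0,0,0,-1],[0,0,0,0,0,0,-1],[0,0,0,0,0,0,-1]]
  ]
}}

```text
t: 20.95
ee_pos: [439.5, -278.1, 16.6]
tcp_rot: [3.136, 0.181, 0.003]
force: [-0.2, 3.0, 6.6]
finger_gap: 7.6
grasp_force: 45.0
```

Call:
{"api": "jog_arm", "payload": {
  "increments": [
    [[0,0,-0.02,0,0,0,-1],[0,0,-0.04,0,0,0,-1],[0,0,-0.05,0,0,0,-1],[0,0,-0.06,0,0,0,-1],[0,0,-0.06,0,0,0,-1],[0,0,0,0,0,0,-1]]
  ]
}}

```text
t: 21.55
ee_pos: [440.9, -279.6, 193.8]
tcp_rot: [3.13, 0.18, 0.013]
force: [1.9, -0.3, -3.8]
finger_gap: 7.7
grasp_force: 45.0
```

```bash
python3 - <<'E'
from h import *
x,y=M(-35,5); print(x,y); plan(x,y,195,-87.6)
E
```

```text
528.0209271969317 94.5260227901152
t 21.55 pos [ 440.88  -279.602  193.788] yaw -83.41 gap 7.7 F [ 1.89  -0.311 -3.846] j [-0.655  0.324  1.757  0.001  1.05   0.8  ]
world d [ 87.141 374.128   1.212] tool shift units [ 0.137 -0.494 -0.002] rows>= 7.682881121538836 turn units [ 0.059 -0.078  0.699]
```

Call:
{"api": "jog_arm", "payload": {
  "increments": [
    [[0,0,0,0,0,0.7,-1],[0.0137,-0.0494,-0.0008,0,0,0,-1],[0.0137,-0.0494,-0.0008,0,0,0,-1],[0.0137,-0.0494,-0.0008,0,0,0,-1],[0.0137,-0.0494,-0.0008,0,0,0,-1],[0.0137,-0.0494,-0.0008,0,0,0,-1],[0.0137,-0.0494,-0.0008,0,0,0,-1],[0.0137,-0.0494,-0.0008,0,0,0,-1],[0.0137,-0.0494,-0.0008,0,0,0,-1],[0.0137,-0.0494,-0.0008,0,0,0,-1],[0.0137,-0.0494,-0.0008,0,0,0,-1],[0,0,0,0,0,0,-1]]
  ]
}}

```text
t: 22.75
ee_pos: [526.0, 99.8, 193.2]
tcp_rot: [-3.14, -0.071, -0.0]
force: [-0.7, -0.4, -3.8]
finger_gap: 7.3
grasp_force: 45.0
```

```bash
python3 - <<'E'
from h import *
x,y=M(-35,5); plan(x,y,42,-87.6)
E
```

```text
t 22.75 pos [525.971  99.818 193.208] yaw -87.42 gap 7.3 F [-0.661 -0.366 -3.829] j [0.1   0.353 1.717 0.001 1.072 1.625]
world d [   2.05    -5.292 -151.208] tool shift units [0.002 0.007 0.202] rows>= 3.0262929213761796 turn units [-0.01 -0.    0.03]
```

Call:
{"api": "jog_arm", "payload": {
  "increments": [
    [[0.002,0.005,0.045,0,0,0,-1],[0,0,0.045,0,0,0,-1],[0,0,0.045,0,0,0,-1],[0,0,0.037,0,0,0,-1],[0,0,0.029,0,0,0,-1],[0,0,0,0,0,0,-1],[0,0,0,0,0,0,-0.7],[0,0,0,0,0,0,-0.4],[0,0,0,0,0,0,-0.4],[0,0,0,0,0,0,-0.4]]
  ]
}}

```text
t: 23.75
ee_pos: [528.4, 92.7, 44.6]
tcp_rot: [-3.141, -0.066, -0.004]
force: [0.2, 0.2, -0.2]
finger_gap: 27.3
grasp_force: 0.0
```

Call:
{"api": "jog_arm", "payload": {
  "increments": [
    [[0,0,-0.04,0,0,0,-0.3],[0,0,-0.06,0,0,0,-0.3],[0,0,-0.06,0,0,0,-0.3],[0,0,-0.06,0,0,0,-0.3],[0,0,0,0,0,0,-0.3],[0,0,0,0,0,0,-0.3]]
  ]
}}

```text
t: 24.35
ee_pos: [528.0, 92.7, 209.6]
tcp_rot: [-3.14, -0.066, -0.005]
force: [0.1, 0.6, -1.0]
finger_gap: 32.6
grasp_force: 0.0
```

```bash
python3 - <<'E'
from h import *
c=cams.read_camera("top"); a=cv2.imread("pics/top0.png")
d=cv2.absdiff(a,c["color"]).max(2)>40; cv2.imwrite("pics/t9.png",c["color"])
print("diff px tee",d[185:245,445:495].sum(),"all",d[185:345,445:520].sum())
plan(566.5,-410.5,200,-111)
E
```

```text
diff px tee 0 all 1210
t 24.4 pos [527.401  92.629 208.308] yaw -87.61 gap 32.6 F [ 0.313 -0.259 -0.491] j [0.087 0.335 1.701 0.    1.104 1.616]
world d [  39.099 -503.129   -8.308] tool shift units [0.289 0.608 0.011] rows>= 10.094278824876525 turn units [-0.004 -0.008  3.899]
```

Call:
{"api": "jog_arm", "payload": {
  "increments": [
    [[0,0,0,0,0,0.975,-0.3],[0,0,0,0,0,0.975,-0.3],[0,0,0,0,0,0.975,-0.3],[0,0,0,0,0,0.975,-0.3],[0.0263,0.0553,0.001,0,0,0,-0.3],[0.0263,0.0553,0.001,0,0,0,-0.3],[0.0263,0.0553,0.001,0,0,0,-0.3],[0.0263,0.0553,0.001,0,0,0,-0.3],[0.0263,0.0553,0.001,0,0,0,-0.3],[0.0263,0.0553,0.001,0,0,0,-0.3]]
  ]
}}

```text
t: 25.4
ee_pos: [548.2, -183.7, 202.3]
tcp_rot: [-3.088, 0.572, 0.003]
force: [0.4, 0.8, -0.4]
finger_gap: 32.6
grasp_force: 0.0
```

Call:
{"api": "jog_arm", "payload": {
  "increments": [
    [[0.0263,0.0553,0.001,0,0,0,-0.3],[0.0263,0.0553,0.001,0,0,0,-0.3],[0.0263,0.0553,0.001,0,0,0,-0.3],[0.0263,0.0553,0.001,0,0,0,-0.3],[0.0263,0.0553,0.001,0,0,0,-0.3],[0,0,0,0,0,0,-0.3],[0,0,0,0,0,0,-0.3]]
  ]
}}

```text
t: 26.1
ee_pos: [565.9, -411.1, 197.8]
tcp_rot: [-3.086, 0.574, 0.003]
force: [-0.1, 0.7, 0.6]
finger_gap: 32.4
grasp_force: 0.0
```

```bash
python3 - <<'E'
from h import *
plan(566.5,-410.5,14,-111)
c=cams.read_camera("wrist"); cv2.imwrite("pics/w10.png",c["color"])
print(w2px(c,(566.5,-410.5,45)))
E
```

```text
t 26.1 pos [ 565.922 -411.097  197.807] yaw -111.08 gap 32.4 F [-0.148  0.689  0.572] j [-0.695  0.648  1.232  0.001  1.265  1.243]
world d [   0.578    0.597 -183.807] tool shift units [ 0.    -0.001  0.245] rows>= 3.6761787968693 turn units [-0.019  0.023 -0.013]
[319.037 223.292]
```

View pics/w10.png

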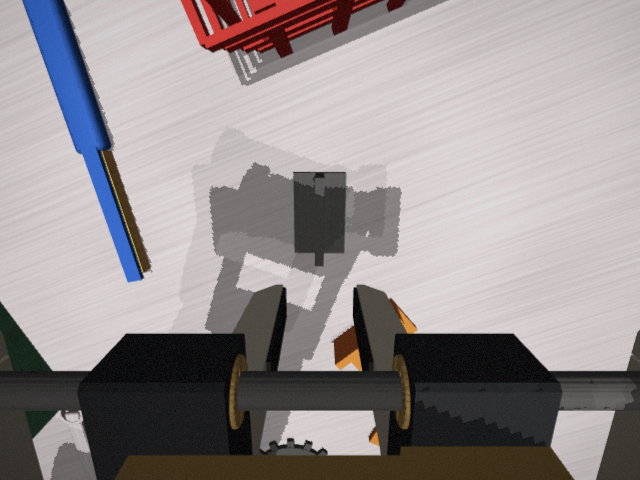

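The tee stem is at x≈319 px, centred and aligned. Descending.

Call:
{"api": "jog_arm", "payload": {
  "increments": [
    [[0,0,0.045,0,0,0,-0.3],[0,0,0.045,0,0,0,-0.3],[0,0,0.045,0,0,0,-0.3],[0,0,0.045,0,0,0,-0.3],[0,0,0.037,0,0,0,-0.3],[0,0,0.027,0,0,0,-0.3],[0,0,0,0,0,0,-0.3],[0,0,0,0,0,0,-1],[0,0,0,0,0,0,-1],[0,0,0,0,0,0,-1],[0,0,0,0,0,0,-1]]
  ]
}}

```text
t: 27.25
ee_pos: [567.4, -411.2, 18.4]
tcp_rot: [3.089, -0.573, 0.004]
force: [-0.7, 2.1, 4.0]
finger_gap: 7.8
grasp_force: 45.0
```

Call:
{"api": "jog_arm", "payload": {
  "increments": [
    [[0,0,-0.02,0,0,0,-1],[0,0,-0.04,0,0,0,-1],[0,0,-0.05,0,0,0,-1],[0,0,-0.06,0,0,0,-1],[0,0,-0.07,0,0,0,-1],[0,0,0,0,0,0,-1],[0,0,0,0,0,0,-1]]
  ]
}}

```text
t: 27.95
ee_pos: [566.7, -411.0, 195.9]
tcp_rot: [3.089, -0.573, 0.003]
force: [0.1, 0.1, -4.7]
finger_gap: 7.8
grasp_force: 45.0
```

```bash
python3 - <<'E'
from h import *
x,y=M(-35,-85); print(x,y); plan(x,y,200,-87.6)
E
```

```text
531.7998159749459 4.6053911219413095
t 27.95 pos [ 566.694 -411.002  195.908] yaw -111.01 gap 7.8 F [ 0.056  0.08  -4.717] j [-0.694  0.648  1.237  0.001  1.255  1.243]
world d [-34.894 415.607   4.092] tool shift units [-0.023 -0.556 -0.005] rows>= 8.341796343052353 turn units [ 0.003 -0.021 -3.901]
```

Call:
{"api": "jog_arm", "payload": {
  "increments": [
    [[0,0,0,0,0,-0.975,-1],[0,0,0,0,0,-0.975,-1],[0,0,0,0,0,-0.975,-1],[0,0,0,0,0,-0.975,-1],[-0.0021,-0.0505,-0.001,0,0,0,-1],[-0.0021,-0.0505,-0.001,0,0,0,-1],[-0.0021,-0.0505,-0.001,0,0,0,-1],[-0.0021,-0.0505,-0.001,0,0,0,-1],[-0.0021,-0.0505,-0.001,0,0,0,-1],[-0.0021,-0.0505,-0.001,0,0,0,-1]]
  ]
}}

```text
t: 28.95
ee_pos: [546.3, -182.4, 197.2]
tcp_rot: [-3.139, -0.065, 0.004]
force: [0.3, 0.8, -4.4]
finger_gap: 7.9
grasp_force: 45.0
```

Call:
{"api": "jog_arm", "payload": {
  "increments": [
    [[-0.0021,-0.0505,-0.001,0,0,0,-1],[-0.0021,-0.0505,-0.001,0,0,0,-1],[-0.0021,-0.0505,-0.001,0,0,0,-1],[-0.0021,-0.0505,-0.001,0,0,0,-1],[-0.0021,-0.0505,-0.001,0,0,0,-1],[0,0,0,0,0,0,-1],[0,0,0,0,0,0,-1]]
  ]
}}

```text
t: 29.65
ee_pos: [531.0, 5.1, 201.7]
tcp_rot: [-3.141, -0.068, 0.003]
force: [-0.1, -1.2, -4.7]
finger_gap: 7.7
grasp_force: 45.0
```

```bash
python3 - <<'E'
from h import *
x,y=M(-35,-85); print(x,y); plan(x,y,44,-87.6)
E
```

```text
531.7998159749459 4.6053911219413095
t 29.65 pos [531.046   5.076 201.664] yaw -87.51 gap 7.7 F [-0.07  -1.184 -4.684] j [-0.078  0.336  1.718  0.     1.089  1.449]
world d [   0.753   -0.471 -157.664] tool shift units [0.001 0.001 0.21 ] rows>= 3.1533234517401603 turn units [-0.004  0.018  0.015]
```

Call:
{"api": "jog_arm", "payload": {
  "increments": [
    [[0,0,0.045,0,0,0,-1],[0,0,0.045,0,0,0,-1],[0,0,0.045,0,0,0,-1],[0,0,0.04,0,0,0,-1],[0,0,0.034,0,0,0,-1],[0,0,0,0,0,0,-1],[0,0,0,0,0,0,-0.7],[0,0,0,0,0,0,-0.4],[0,0,0,0,0,0,-0.4],[0,0,0,0,0,0,-0.4]]
  ]
}}

```text
t: 30.65
ee_pos: [532.9, 4.5, 47.5]
tcp_rot: [-3.141, -0.066, -0.005]
force: [-0.8, -1.3, -1.3]
finger_gap: 27.2
grasp_force: 0.0
```

Call:
{"api": "jog_arm", "payload": {
  "increments": [
    [[0,0,-0.04,0,0,0,-0.3],[0,0,-0.06,0,0,0,-0.3],[0,0,-0.06,0,0,0,-0.3],[0,0,-0.06,0,0,0,-0.3],[-0.05,0,-0.02,0,0,0,-0.3],[-0.05,0,-0.02,0,0,0,-0.3],[-0.05,0,-0.02,0,0,0,-0.3],[-0.05,0,-0.02,0,0,0,-0.3],[0,0,0,0,0,0,-0.3],[0,0,0,0,0,0,-0.3]]
  ]
}}

```text
t: 31.65
ee_pos: [382.3, -1.8, 272.1]
tcp_rot: [3.141, 0.065, 0.006]
force: [-0.2, -0.3, -0.2]
finger_gap: 33.1
grasp_force: 0.0
```

```bash
python3 - <<'E'
from h import *
plan(621,93,390,2.4)
c=cams.read_camera("top"); s=cams.read_camera("scene")
a=cv2.resize(c["color"][130:350,190:500],None,fx=1.6,fy=1.6)[:,:400]
b=c["color"]; 
t1=cv2.resize(c["color"][130:290,190:350],(400,400),interpolation=cv2.INTER_CUBIC)
t2=cv2.resize(c["color"][180:340,340:500],(400,400),interpolation=cv2.INTER_CUBIC)
s1=cv2.resize(s["color"][180:300,240:440],(400,200),interpolation=cv2.INTER_CUBIC)
s2=cv2.resize(s["color"],(400,200))
cv2.imwrite("pics/m11.png",np.vstack([np.hstack([t1,t2]),np.hstack([s1,s2])]))
E
```

```text
t 31.65 pos [382.274  -1.801 272.115] yaw -87.61 gap 33.1 F [-0.216 -0.287 -0.191] j [-0.127 -0.031  1.972  0.     1.197  1.402]
world d [238.726  94.801 117.885] tool shift units [ 0.113  0.323 -0.157] rows>= 5.652416114835579 turn units [  0.03   -0.027 -15.002]
```

View pics/m11.png

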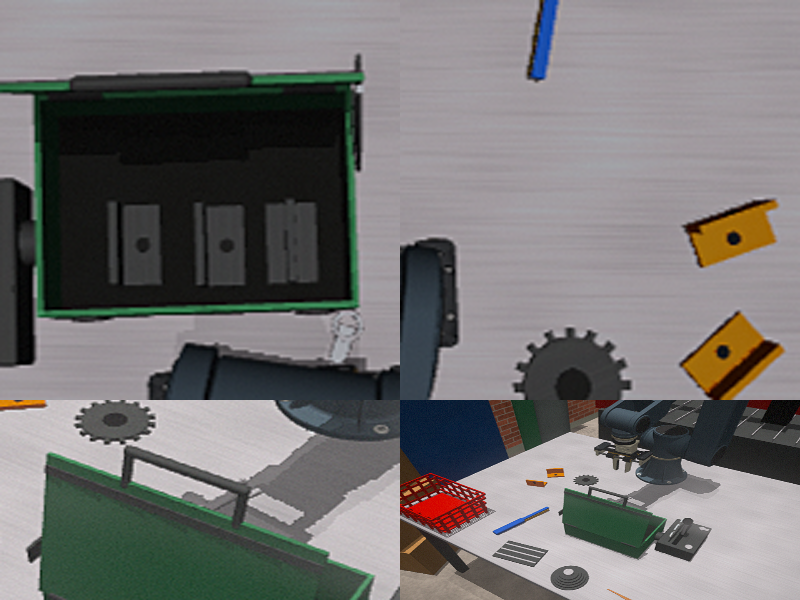

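All three offcuts lie in the tub (stems at about (113,245), (200,245) and (290,240)), the lid is still at the line, and only orange pieces remain on the bench. Going back to the handle.

Call:
{"api": "jog_arm", "payload": {
  "increments": [
    [[0,0,-0.0135,0,0,-1,-0.27],[0,0,-0.0135,0,0,-1,-0.27],[0,0,-0.0135,0,0,-1,-0.27],[0,0,-0.0135,0,0,-1,-0.27],[0,0,-0.0135,0,0,-1,-0.27],[0,0,-0.0135,0,0,-1,-0.27],[0,0,-0.0135,0,0,-1,-0.27],[0,0,-0.0135,0,0,-1,-0.27],[0,0,-0.0135,0,0,-1,-0.27],[0,0,-0.0135,0,0,-1,-0.27],[0,0,-0.0135,0,0,-1,-0.27],[0,0,-0.0135,0,0,-1,-0.27]]
  ],
  "grip_force": 25
}}

```text
t: 32.95
ee_pos: [382.8, -1.8, 392.5]
tcp_rot: [-2.498, -1.904, 0.0]
force: [-0.7, -0.3, 0.3]
finger_gap: 33.7
grasp_force: 0.0
```

Call:
{"api": "jog_arm", "payload": {
  "increments": [
    [[0,0,0,0,0,-1,-0.27],[0,0,0,0,0,-1,-0.27],[0,0,0,0,0,-1,-0.27],[0.02,0.05,0,0,0,0,-0.27],[0.02,0.05,0,0,0,0,-0.27],[0.02,0.05,0,0,0,0,-0.27],[0.02,0.05,0,0,0,0,-0.27],[0.02,0.05,0,0,0,0,-0.27],[0.01,0.05,0,0,0,0,-0.27],[0,0,0,0,0,0,-0.27],[0,0,0,0,0,0,-0.27]]
  ]
}}

```text
t: 34.05
ee_pos: [604.0, 90.3, 391.0]
tcp_rot: [-2.173, -2.267, 0.002]
force: [0.2, 0.1, 0.7]
finger_gap: 34.0
grasp_force: 0.0
```

```bash
python3 - <<'E'
from h import *
plan(621.5,94,328,2.4)
s=cams.read_camera("scene"); crop(s,240,120,240,180,3.3,"s12.png")
E
```

```text
t 34.05 pos [604.015  90.321 390.958] yaw 2.42 gap 34.0 F [0.222 0.149 0.692] j [0.072 0.361 1.222 0.    1.56  0.03 ]
world d [ 17.485   3.679 -62.958] tool shift units [0.004 0.023 0.084] rows>= 1.3088879663473907 turn units [-0.017 -0.001  0.004]
```

Call:
{"api": "jog_arm", "payload": {
  "increments": [
    [[0.004,0.023,0,0,0,0,-0.27],[0,0,0,0,0,0,-0.27],[0,0,0.025,0,0,0,-0.27],[0,0,0.03,0,0,0,-0.27],[0,0,0.026,0,0,0,-0.27],[0,0,0,0,0,0,-0.27],[0,0,0,0,0,0,-0.9],[0,0,0,0,0,0,-0.9],[0,0,0,0,0,0,-0.9],[0,0,0,0,0,0,-0.9]]
  ]
}}

```text
t: 35.1
ee_pos: [620.8, 93.8, 333.2]
tcp_rot: [2.173, 2.266, 0.004]
force: [0.1, 0.0, 3.5]
finger_gap: 11.2
grasp_force: 25.0
```

```bash
python3 - <<'E'
from h import *
plan(621.5,94,328,2.4)
E
```

```text
t 35.1 pos [620.814  93.77  333.22 ] yaw 2.39 gap 11.2 F [0.14  0.024 3.451] j [0.076 0.414 1.28  0.    1.445 0.034]
world d [ 0.686  0.23  -5.22 ] tool shift units [0.    0.001 0.007] rows>= 0.10539091365658365 turn units [ 0.028 -0.003 -0.001]
```

Call:
{"api": "jog_arm", "payload": {
  "increments": [
    [[0,-0.0264,0.0063,0,0,0,-0.9],[0,-0.0258,0.0084,0,0,0,-0.9],[0,-0.025,0.0105,0,0,0,-0.9],[0,-0.0241,0.0125,0,0,0,-0.9],[0,-0.023,0.0144,0,0,0,-0.9],[0,-0.0218,0.0163,0,0,0,-0.9],[0,-0.0204,0.018,0,0,0,-0.9],[0,-0.0188,0.0196,0,0,0,-0.9]]
  ]
}}

```text
t: 35.9
ee_pos: [482.0, 88.4, 253.2]
tcp_rot: [2.173, 2.266, 0.006]
force: [5.4, 2.5, -0.5]
finger_gap: 11.2
grasp_force: 25.0
```

Call:
{"api": "jog_arm", "payload": {
  "increments": [
    [[0,-0.0172,0.0211,0,0,0,-0.9],[0,-0.0154,0.0224,0,0,0,-0.9],[0,-0.0135,0.0236,0,0,0,-0.9],[0,-0.0115,0.0246,0,0,0,-0.9],[0,-0.0095,0.0254,0,0,0,-0.9],[0,-0.0074,0.0261,0,0,0,-0.9],[0,-0.0052,0.0267,0,0,0,-0.9]]
  ]
}}

```text
t: 36.6
ee_pos: [422.4, 85.9, 125.1]
tcp_rot: [2.174, 2.266, 0.004]
force: [3.5, 3.4, 2.0]
finger_gap: 11.3
grasp_force: 25.0
```

```bash
python3 - <<'E'
from h import *
plan(420.3,86.2,100,2.4)
E
```

```text
t 36.6 pos [422.413  85.877 125.068] yaw 2.38 gap 11.3 F [3.491 3.425 2.004] j [0.092 0.274 2.037 0.001 0.828 0.05 ]
world d [ -2.113   0.323 -25.068] tool shift units [ 0.001 -0.003  0.033] rows>= 0.5031798889923967 turn units [ 0.028 -0.009 -0.003]
```

Call:
{"api": "jog_arm", "payload": {
  "increments": [
    [[0,-0.001,0.013,0,0,0,-0.9],[0,-0.001,0.011,0,0,0,-0.9],[0,0,0.004,0,0,0,-0.9],[0,0,0,0,0,0,-0.9],[0,0,0,0,0,0,-0.9]]
  ]
}}

```text
t: 37.1
ee_pos: [420.0, 85.7, 103.8]
tcp_rot: [-2.174, -2.266, 0.001]
force: [-3.4, 4.2, -4.9]
finger_gap: 11.3
grasp_force: 25.0
```

```bash
python3 - <<'E'
from h import *
plan(420.3,86.2,105,2.4)
E
```

```text
t 37.1 pos [419.984  85.706 103.761] yaw 2.39 gap 11.3 F [-3.373  4.165 -4.906] j [0.092 0.311 2.056 0.001 0.776 0.05 ]
world d [0.316 0.494 1.239] tool shift units [ 0.001  0.    -0.002] rows>= 0.02742274251806917 turn units [-0.011 -0.006 -0.002]
```

Call:
{"api": "jog_arm", "payload": {
  "increments": [
    [[0,0,0.004,0,0,0,-0.9],[0,0,0.003,0,0,0,-0.9],[0,0,0,0,0,0,-0.9]]
  ]
}}

```text
t: 37.4
ee_pos: [419.7, 85.7, 98.5]
tcp_rot: [-2.174, -2.266, 0.001]
force: [-3.9, 3.8, -3.9]
finger_gap: 10.7
grasp_force: 25.0
```

Call:
{"api": "jog_arm", "payload": {
  "increments": [
    [[0,0,0,0,0,0,-0.6],[0,0,0,0,0,0,-0.27],[0,0,0,0,0,0,-0.27],[0,0,-0.03,0,0,0,-0.27],[0,0,-0.05,0,0,0,-0.27],[0,0,-0.06,0,0,0,-0.27],[0,0,-0.06,0,0,0,-0.27],[0,0,-0.03,0,0,0,-0.27],[0,0,0,0,0,0,-0.27]]
  ]
}}

```text
t: 38.3
ee_pos: [421.9, 85.5, 274.5]
tcp_rot: [2.171, 2.264, 0.009]
force: [-0.6, -0.0, -1.2]
finger_gap: 33.9
grasp_force: 0.0
```

```bash
python3 - <<'E'
from h import *
plan(493.5,318,275,2.4)
s=cams.read_camera("scene"); o=cv2.imread("pics/scene0.png")
v=np.hstack([o[200:380,230:430],s["color"][200:380,230:430]]); cv2.imwrite("pics/c13.png",cv2.resize(v,None,fx=2,fy=2,interpolation=cv2.INTER_CUBIC))
E
```

```text
t 38.3 pos [421.905  85.452 274.486] yaw 2.39 gap 33.9 F [-0.558 -0.026 -1.203] j [0.092 0.063 1.869 0.    1.202 0.05 ]
world d [ 71.595 232.548   0.514] tool shift units [ 0.306  0.108 -0.001] rows>= 4.8663939654716435 turn units [ 0.07  -0.004 -0.001]
```

View pics/c13.png

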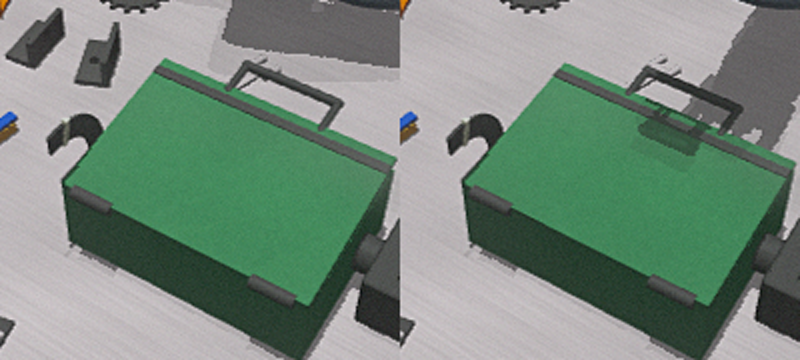

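The lid now sits slightly lower than at the start (handle at (648,70) against (245,63)), so it was not fully shut originally. To be sure it is shut now, I'll press the bar down with closed fingers.

Call:
{"api": "jog_arm", "payload": {
  "increments": [
    [[0,-0.003,0.04,0,0,0,-1],[0,0,0.05,0,0,0,-1],[0,0,0.05,0,0,0,-1],[0,0,0.03,0,0,0,-1],[0,0,0.02,0,0,0,-1],[0,0,0.006,0,0,0,-1],[0,0,0.004,0,0,0,-1],[0,0,0,0,0,0,-1]]
  ]
}}

```text
t: 39.15
ee_pos: [418.3, 85.3, 121.2]
tcp_rot: [2.174, 2.267, 0.001]
force: [0.1, 0.2, -0.7]
finger_gap: 0.5
grasp_force: 0.0
```

Call:
{"api": "jog_arm", "payload": {
  "increments": [
    [[0,0,0.004,0,0,0,-1],[0,0,0.004,0,0,0,-1],[0,0,0,0,0,0,-1]]
  ]
}}

```text
t: 39.45
ee_pos: [418.5, 85.4, 115.3]
tcp_rot: [2.174, 2.267, 0.002]
force: [0.2, -0.2, -0.2]
finger_gap: 0.2
grasp_force: 0.0
```

Call:
{"api": "jog_arm", "payload": {
  "increments": [
    [[0,0,0.004,0,0,0,-1],[0,0,0.002,0,0,0,-1],[0,0,0,0,0,0,-1]]
  ]
}}

```text
t: 39.75
ee_pos: [418.4, 85.4, 110.7]
tcp_rot: [2.174, 2.267, 0.001]
force: [-0.2, 0.3, 0.6]
finger_gap: 0.6
grasp_force: 0.0
```

Call:
{"api": "jog_arm", "payload": {
  "increments": [
    [[0,0,0.003,0,0,0,-1],[0,0,0,0,0,0,-1],[0,0,0,0,0,0,-1]]
  ]
}}

```text
t: 40.05
ee_pos: [418.5, 85.4, 109.0]
tcp_rot: [2.174, 2.267, 0.002]
force: [-2.3, -0.1, 10.3]
finger_gap: 0.7
grasp_force: 5.1
```

Call:
{"api": "jog_arm", "payload": {
  "increments": [
    [[0,0,0.003,0,0,0,-1],[0,0,0,0,0,0,-1],[0,0,0,0,0,0,-1]]
  ]
}}

```text
t: 40.35
ee_pos: [418.6, 85.4, 108.4]
tcp_rot: [2.174, 2.267, 0.002]
force: [-14.1, -1.6, 43.4]
finger_gap: 0.6
grasp_force: 21.4
```

It takes 43 N with no further movement, so the lid is fully shut. Now the lever.

Call:
{"api": "jog_arm", "payload": {
  "increments": [
    [[0,0,-0.03,0,0,0,-1],[0,0,-0.05,0,0,0,-0.5],[0,0,-0.06,0,0,0,0.3],[0,0,-0.06,0,0,0,0.3],[0,0,-0.02,0,0,0,0.3],[0.051,0.018,0,0,0,0,0.3],[0.051,0.018,0,0,0,0,0.3],[0.051,0.018,0,0,0,0,0.3],[0.051,0.018,0,0,0,0,0.3],[0.051,0.018,0,0,0,0,0.3],[0.051,0.018,0,0,0,0,0.3],[0,0,0,0,0,0,0.3]]
  ],
  "grip_force": 10
}}

```text
t: 41.55
ee_pos: [489.9, 321.4, 270.4]
tcp_rot: [-2.171, -2.27, -0.001]
force: [-0.6, 0.2, -0.7]
finger_gap: 60.5
grasp_force: 0.0
```

```bash
python3 - <<'E'
from h import *
plan(493.4,318,168,2.4)
E
```

```text
t 41.55 pos [489.9   321.424 270.395] yaw 2.55 gap 60.5 F [-0.606  0.189 -0.656] j [0.501 0.37  1.493 0.    1.278 0.456]
world d [   3.5     -3.424 -102.395] tool shift units [-0.005  0.004  0.137] rows>= 2.050239493027414 turn units [ 0.005 -0.006  0.025]
```

Call:
{"api": "jog_arm", "payload": {
  "increments": [
    [[-0.004,0.004,0.03,0,0,0,0.3],[0,0,0.04,0,0,0,0.3],[0,0,0.04,0,0,0,0.3],[0,0,0.027,0,0,0,0.3],[0,0,0,0,0,0,0.3],[0,0,0,0,0,0,0],[0,0,0,0,0,0,-0.3],[0,0,0,0,0,0,-0.6],[0,0,0,0,0,0,-0.6],[0,0,0,0,0,0,-0.6]]
  ]
}}

```text
t: 42.55
ee_pos: [493.2, 315.3, 169.5]
tcp_rot: [2.174, 2.267, 0.004]
force: [-0.3, -0.5, 4.4]
finger_gap: 33.3
grasp_force: 10.0
```

Call:
{"api": "jog_arm", "payload": {
  "increments": [
    [[0,-0.0132,0.0005,0,0,0,-0.6],[0,-0.0132,0.0019,0,0,0,-0.6],[0,-0.0132,0.003,0,0,0,-0.6],[0,-0.0132,0.0043,0,0,0,-0.6],[0,-0.0132,0.0056,0,0,0,-0.6],[0,-0.0135,0.0073,0,0,0,-0.6],[0,0,0,0,0,0,-0.6],[0,0,0,0,0,0,-0.6],[0,0,0,0,0,0,-0.6]]
  ]
}}

```text
t: 43.45
ee_pos: [433.7, 312.8, 151.2]
tcp_rot: [2.173, 2.266, 0.004]
force: [8.5, 2.0, -3.9]
finger_gap: 33.2
grasp_force: 10.0
```

Call:
{"api": "jog_arm", "payload": {
  "increments": [
    [[0,0,0,0,0,0,-0.1],[0,0,0,0,0,0,0.3],[0,0,0,0,0,0,0.3],[0,0,-0.03,0,0,0,0.3],[0,0,-0.05,0,0,0,0.3],[0,0,-0.06,0,0,0,0.3],[0,0,-0.06,0,0,0,0.3],[-0.05,0,-0.03,0,0,0,0.3],[-0.06,0,0,0,0,0,0.3],[-0.06,0,0,0,0,0,0.3],[0,0,0,0,0,0,0.3]]
  ]
}}

```text
t: 44.55
ee_pos: [438.1, 181.7, 324.3]
tcp_rot: [2.178, 2.263, 0.0]
force: [0.2, -0.3, -0.1]
finger_gap: 60.5
grasp_force: 0.0
```

```bash
python3 - <<'E'
from h import *
plan(433,316,148)
s=cams.read_camera("scene"); o=cv2.imread("pics/scene0.png")
v=np.hstack([o[180:380,330:510],s["color"][180:380,330:510]]); cv2.imwrite("pics/c14.png",cv2.resize(v,None,fx=2.2,fy=2.2,interpolation=cv2.INTER_CUBIC))
E
```

```text
t 44.55 pos [438.089 181.731 324.291] yaw 2.19 gap 60.5 F [ 0.218 -0.294 -0.053] j [ 0.296  0.114  1.691 -0.001  1.336  0.257]
world d [  -5.089  134.269 -176.291] tool shift units [0.179 0.    0.235] rows>= 4.433178962257789 turn units [ 0.008  0.006 -0.   ]
```

View pics/c14.png

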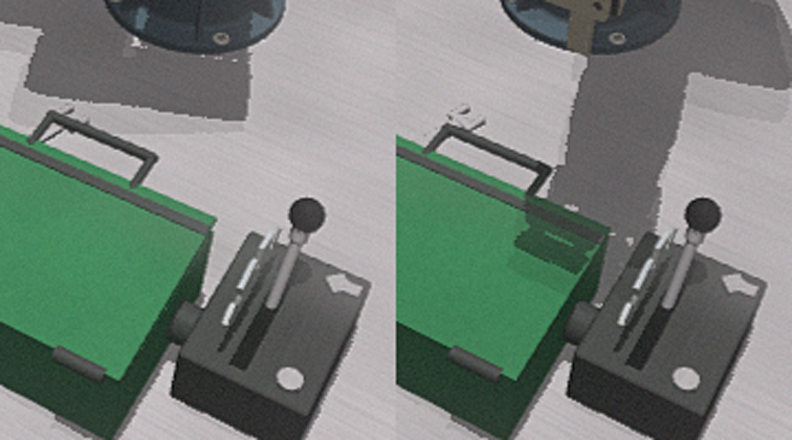

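The lever is in the near notch, with its knob at (703,215). That matches its starting lean at (307,215) and is the end where the arrow tab sits. The lid is shut and the gripper is clear.

```bash
python3 -c "
from plant import manip
print(manip.hand_in())"
```

```text
the job is handed in; nothing more can be done
None
```

I handed the job in at about 45 s: three offcuts (two angles, one tee) are in the tub, the lid is pressed fully shut, and the lever is in the near notch by the arrow tab. The hand-in returned no verdict.

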